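# Cool soldered zinc plates flat under weights

## Robot

A 6-joint arm with a two-finger parallel gripper is mounted at the origin on the work surface. World frame = base frame: x ahead of the robot, y to its left, z up, the work surface at z = 0. Lengths are in m, angles in degrees, forces in N, time in s.
With the tool pointing down it reaches from about 0.35 to 0.875 m from the base axis. Payload 4.2 kg.
Tool frame: the origin (TCP) lies between the finger pads; the fingertips stand 14 mm ahead of it and the grasp point (between the pads) lies 5 mm behind it (r.tcp_to_tips is the distance from the TCP to the fingertips, in m); y points along the fingers, x is the direction in which the jaws open and shut, and the axes are right-handed (so a half turn about y gives the same grasp; the last joint's range is limited). The gripper opens to 87 mm and grips with 3 to 60 N. Pads are 19 mm wide; open, the fingers measure 117 mm over their backs; the gripper's body (75 mm by 190 mm) begins 51 mm behind the grasp point.
Start: joints at [77.899, 22.042, 0.453, 0, -68.411, -14.817], TCP at [0.283, 0.557, 0.237] pointing down, gripper open.
Joint ranges: [-179.83, 179.83], [-69.29, 118.12], [-61.27, 80.66], [-181.25, 117.63], [-171.15, -9.14], [-177.46, 177.46]. Speed limits (degrees/s): [159.86, 159.86, 180, 180, 180, 180].

## Interface

Orientations are given as a 3x3 rotation matrix whose columns are the frame's x, y, z axes.
In Python, from station import sense, optics, ticket, r gives the robot as it stands.
- The arm moves only by the tool carry_out, never from a script. Its argument "steps" is a list that holds one entry, the list of rows, each a list of 6 numbers: the shift along the world's x, y, z in cm, then the turn, a rotation vector about the world's x, y, z in rad. A call has 1 to 20 rows; each row is the pose to reach, as a shift and turn from the pose commanded when the call began; what a row does not reach only later rows make up. A row lasts 1/8 s, in which the tool goes at most 62.5 mm and 10.7 degrees, less where a joint would pass 70% of its speed; a pose out of reach is approached as far as the arm can. A call with a gripper value outside its range is refused whole. "fingers" is the closure in counts, from 0 (fully open) to 255 (shut), set as the call begins (left out, the last holds). The fingers move at their own pace and stop on an object; the grip force is fixed at half the most. Time passes only in rows, so rows that repeat a pose let the fingers close. It gives the time, the measured TCP pose, the force and the opening at its end, in the units of the state.
- sense(): the state, without advancing time (a new reading comes with each control period).
- optics.capture(name): name is "side" or "top"; returns a dict with "image" (480x640x3 uint8, red, green, blue), "fov_y" (degrees; the focal length in pixels is half the picture's height over the tangent of half this angle, whatever the lens; pixels are square), "cx", "cy" (the principal point, pixels), "rvec" (rotation vector, rad) and "tvec" (3), from world to camera coordinates, as OpenCV has them. Camera axes: x right, y down, z forward; pixel columns grow to the right and rows downward; lengths in m; the calibration is good to about 2 mm. A picture is of the moment at which its call begins. There is no depth.
- ticket.finish_job(): hands the job in, once; it reports no verdict.
The state is a dict: "time_s": time; "joints": joint angles; "joint_velocities": joint speeds; "effort": joint torques, N m; "tcp_pos": TCP position; "ee_rot": TCP orientation; "wrist_force": force on the tool from outside, world axes, zero at the start; "moment": the same for the moment, N m; "gripper_width": opening from 0.0 (shut) to 1.0 (fully open).
Only numpy, scipy, OpenCV 4.12 (cv2) and the standard library are available. Lean on these libraries where they do the work, as an engineer would, in place of code of your own. Each camera call takes 0.05 s, during which the arm holds its last target.

## Task

The solder on the zinc plates is still soft, so without lifting or tipping them slide every plate flat along the bench into a bay of its own on the cold plate: between the yellow lines, plain end up against the stop bar, upright lip on the robot's side. Only once all the plates are in, lay one separator sheet lengthways (its long side at right angles to the lip) in the middle of each plate's flat, and set one iron weight, lying flat and the same way round, in the middle of each separator. Leave the other things on the bench where they are.

Things in the scene. Friction and masses are not known exactly. Their poses are not given: they have to be found in the camera images.
- zinc0: Grey zinc plate, base 120 (own x) by 90 (own y) by 4 mm flat on the bench, 0.3 to 0.55 kg (loaded it takes up to 20 N to slide). On its -x end an upright lip 8 mm thick, 90 mm long along y, top 40 mm above the bench, can be gripped from above. The rest of its top is a free flat 112 by 90 mm, centred 4 mm from the origin towards +x. Origin: centre of the underside. Two or three plates are present.
- zinc0_lip (a point): Point in the middle of the lip of zinc0, 8 mm below its top edge (56 mm from the origin towards -x, 32 mm above the underside).
- zinc1: Grey zinc plate, base 120 (own x) by 90 (own y) by 4 mm flat on the bench, 0.3 to 0.55 kg (loaded it takes up to 20 N to slide). On its -x end an upright lip 8 mm thick, 90 mm long along y, top 40 mm above the bench, can be gripped from above. The rest of its top is a free flat 112 by 90 mm, centred 4 mm from the origin towards +x. Origin: centre of the underside. Two or three plates are present.
- zinc1_lip (a point): Point in the middle of the lip of zinc1, 8 mm below its top edge (56 mm from the origin towards -x, 32 mm above the underside).
- zinc2: Grey zinc plate, base 120 (own x) by 90 (own y) by 4 mm flat on the bench, 0.3 to 0.55 kg (loaded it takes up to 20 N to slide). On its -x end an upright lip 8 mm thick, 90 mm long along y, top 40 mm above the bench, can be gripped from above. The rest of its top is a free flat 112 by 90 mm, centred 4 mm from the origin towards +x. Origin: centre of the underside. Two or three plates are present.
- zinc2_lip (a point): Point in the middle of the lip of zinc2, 8 mm below its top edge (56 mm from the origin towards -x, 32 mm above the underside).
- card0: Red-brown stiff fibre separator sheet, 84 (own x) by 60 (own y) by 10 mm, 70 g. Origin: centre of the underside. The three start loosely piled on one another (card0 lowest, card2 on top).
- card1: Red-brown stiff fibre separator sheet, 84 (own x) by 60 (own y) by 10 mm, 70 g. Origin: centre of the underside. The three start loosely piled on one another (card0 lowest, card2 on top).
- card2: Red-brown stiff fibre separator sheet, 84 (own x) by 60 (own y) by 10 mm, 70 g. Origin: centre of the underside. The three start loosely piled on one another (card0 lowest, card2 on top).
- iron0: Dark iron pressing weight, a block 72 (own x) by 48 (own y) by 30 mm with a bright strip on top, 0.6 to 0.9 kg. Origin: centre of the underside.
- iron1: Dark iron pressing weight, a block 72 (own x) by 48 (own y) by 30 mm with a bright strip on top, 0.6 to 0.9 kg. Origin: centre of the underside.
- iron2: Dark iron pressing weight, a block 72 (own x) by 48 (own y) by 30 mm with a bright strip on top, 0.6 to 0.9 kg. Origin: centre of the underside.
- cold_plate: Dark cooling plate let in flush with the bench top (no step to climb), about 150 by 372 mm, divided by four yellow lines into three bays side by side along its y. A fixed aluminium stop bar 14 mm thick and 16 mm high runs along its +x edge, the edge away from the robot; the bar's near face is 60.5 mm from the origin. Origin: middle of the middle bay, at bench height; x points to the stop bar.
- bay0 (a point): Bay 0 of the cold plate (left seen from the robot), 112 mm wide between lines, bays 118 mm apart. The point where the origin of a plate lies (within a millimetre) when its plain end is against the stop bar and it is midway between the lines; x points to the stop bar. Any bay will do for any plate.
- bay1 (a point): Bay 1 of the cold plate (middle seen from the robot), 112 mm wide between lines, bays 118 mm apart. The point where the origin of a plate lies (within a millimetre) when its plain end is against the stop bar and it is midway between the lines; x points to the stop bar. Any bay will do for any plate.
- bay2 (a point): Bay 2 of the cold plate (right seen from the robot), 112 mm wide between lines, bays 118 mm apart. The point where the origin of a plate lies (within a millimetre) when its plain end is against the stop bar and it is midway between the lines; x points to the stop bar. Any bay will do for any plate.
- flux_jar: Bystander: small jar, 42 mm across, 55 mm tall; to be left where it is. Origin: its underside (of a tool: about its middle).
- paste_tin: Bystander: small tin, 42 mm across, 45 mm tall; to be left where it is. Origin: its underside (of a tool: about its middle).
- hammer: Bystander: hammer, 240 mm long, lying; to be left where it is. Origin: its underside (of a tool: about its middle).
- brush: Bystander: brush, 160 mm long, lying; to be left where it is. Origin: its underside (of a tool: about its middle).
- zinc_can: Bystander: open zinc can, 90 mm across, 75 mm tall; to be left where it is. Origin: its underside (of a tool: about its middle).
- blank: Bystander: zinc disc 90 mm across with a straight tab, 4 mm thick; to be left where it is. Origin: its underside (of a tool: about its middle).
Not all that is in view belongs to the job. Leave any orange or turquoise look-alike of the iron1 alone. Leave any blue look-alike of the iron2 alone.

How it is judged:
By the outcome, as a careful person would: the job done as asked, in the order asked, and still so for the second after the job is handed in, with the robot touching nothing.
Of zinc0, zinc1, zinc2 only 2 to 3 are there at a start; the rules pass over those that are not, and their reading is None.
At some moment in a run one of zinc0, zinc1, zinc2 may be knocked a few centimetres aside while the robot is not near it.
It also fails if it takes over 210 s, if anything falls off the work surface, if the arm or the gripper's body presses on something with over 40 N, if the wrist force passes 120 N, or if a joint passes its speed limit or range.

## Working session

There is one attempt and no reset: what is moved stays moved. The work goes in short steps, Python scripts to look and compute and a tool call to move; the robot and the scene stay as the last step left them, time stands still between calls to the robot, and variables do not carry over. Pictures are saved under pics/ and viewed, and the job is handed in when it is done.

Besides the shell and the picture viewer there is one more tool, called after "Call:" as a command line: name --argument value ..., lists and objects as JSON in quotes. carry_out: Moves the arm, as the interface text tells. Its arguments: {"type":"object","properties":{"steps":{"type":"array","items":{"type":"array","items":{"type":"array","items":{"type":"number"}}}},"fingers":{"type":"number"}},"required":["steps"]}

```bash
ls; mkdir -p pics
cat > h.py <<'E'
import numpy as np, cv2
from station import sense, optics, ticket, r
def cap(n,f=None):
    c=optics.capture(n); im=c['image']
    if f: cv2.imwrite('pics/'+f,cv2.cvtColor(im,cv2.COLOR_RGB2BGR))
    return c
def K(c):
    f=240/np.tan(np.radians(c['fov_y'])/2); return np.array([[f,0,c['cx']],[0,f,c['cy']],[0,0,1]])
def ray(c,uv,z):
    R=cv2.Rodrigues(np.array(c['rvec'],float))[0]; t=np.array(c['tvec'],float).ravel()
    uv=np.atleast_2d(np.array(uv,float)); d=np.c_[uv,np.ones(len(uv))]@np.linalg.inv(K(c)).T
    d=d@R; o=-R.T@t
    s=(z-o[2])/d[:,2]; return o+s[:,None]*d
def proj(c,P):
    return cv2.projectPoints(np.atleast_2d(np.array(P,float)),np.array(c['rvec'],float),np.array(c['tvec'],float),K(c),None)[0].reshape(-1,2)
E
python3 - <<'E'
from h import *
for n in('top','side'):
    c=cap(n,n+'0.png'); print(n,{k:v for k,v in c.items() if k!='image'})
print(sense())
E
```

```text
pics
top {'fov_y': 54.25728499397745, 'cx': 327.15689980087757, 'cy': 251.30647308632115, 'rvec': array([ 2.1263827 , -2.18260997,  0.13922123]), 'tvec': array([0.03024772, 0.47426892, 1.43379553])}
side {'fov_y': 50.99432568482974, 'cx': 318.4618829210584, 'cy': 232.13013966090287, 'rvec': array([ 2.11312721, -0.84322206,  0.41099865]), 'tvec': array([-0.34231833,  0.2600886 ,  1.10608527])}
{'time_s': 0.1, 'joints': array([ 7.78997830e+01,  2.20864190e+01,  3.87301892e-01, -2.37701159e-02,
       -6.84126736e+01, -1.48157765e+01]), 'joint_velocities': array([-0.05934342, -0.09311634,  0.23376951,  0.05044623, -0.02130932,
       -0.04533684]), 'effort': array([-6.43221956e-04, -3.91688633e+01,  1.87934750e+01,  4.23190758e+00,
        1.34448914e-02, -7.27861607e-05]), 'tcp_pos': array([0.28269255, 0.55683323, 0.23557022]), 'ee_rot': array([[-4.52819280e-01, -7.86187230e-04,  8.91601975e-01],
       [-8.91600112e-01, -1.82687141e-03, -4.52819945e-01],
       [ 1.98484342e-03, -9.99998022e-01,  1.26277975e-04]]), 'wrist_force': array([-0.07899108, -0.35701735,  0.44197161]), 'moment': array([-0.00155562, -0.03180275,  0.00243722]), 'gripper_width': 1.0014426620662962}
```

View pics/top0.png

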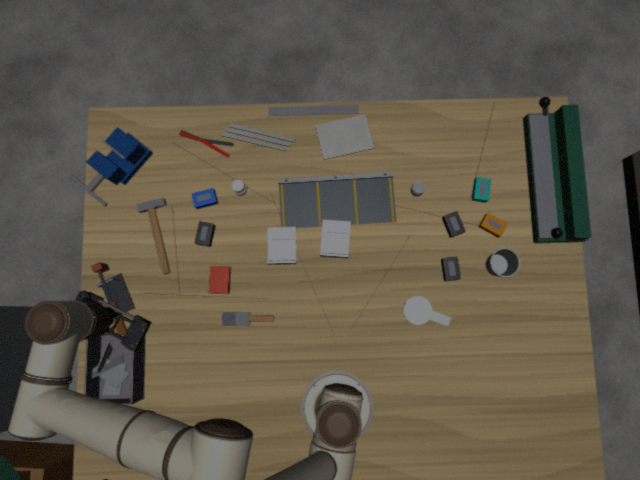

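View pics/side0.png

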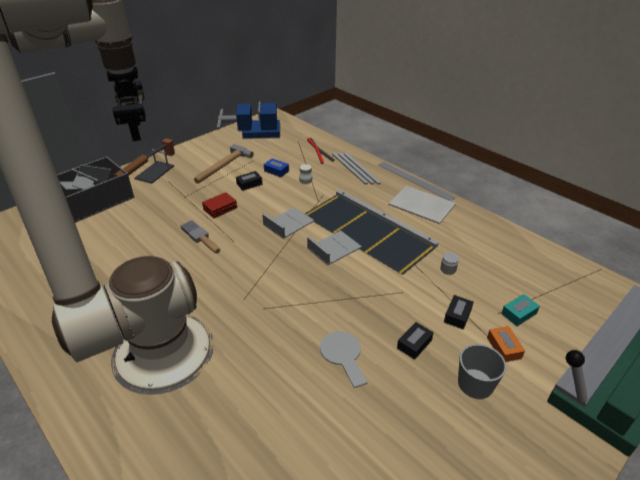

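Run:
```python
import cv2
a=cv2.imread('pics/top0.png'); cv2.imwrite('pics/t1.png',cv2.resize(a[165:325,180:480][:, :],(800,427),interpolation=cv2.INTER_CUBIC))
a=cv2.imread('pics/side0.png'); cv2.imwrite('pics/s1.png',cv2.resize(a[150:300,180:460],None,fx=2.8,fy=2.8,interpolation=cv2.INTER_CUBIC))
from h import *
c=cap('top')
print(ray(c,[(282,245),(335,239),(220,280),(205,234),(454,224),(451,268),(338,200)],0.0).round(3))
```

```text
[[ 0.503  0.162  0.   ]
 [ 0.518 -0.008  0.   ]
 [ 0.396  0.36   0.   ]
 [ 0.545  0.408  0.   ]
 [ 0.557 -0.392  0.   ]
 [ 0.415 -0.374  0.   ]
 [ 0.645 -0.022  0.   ]]
```

View pics/t1.png

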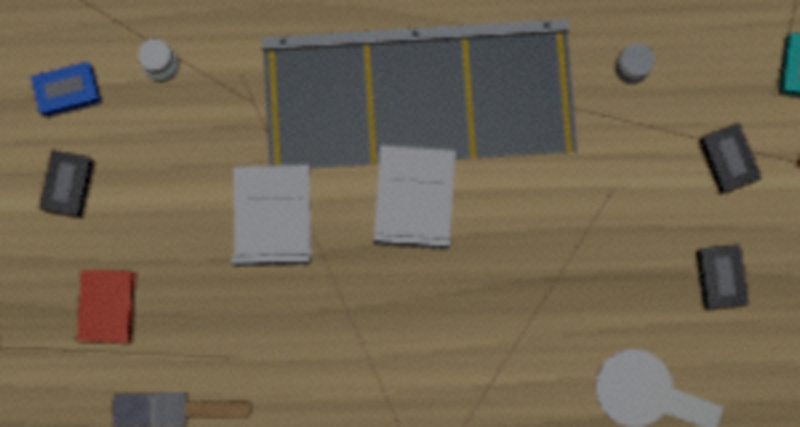

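View pics/s1.png

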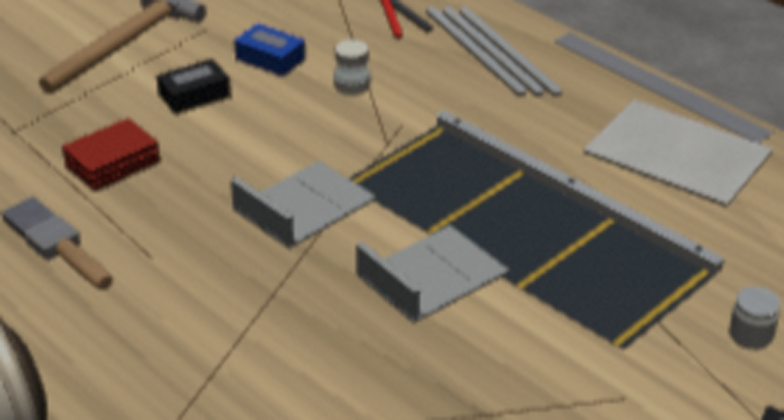

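```bash
cat > m.py <<'E'
from h import *
def comps(m,lo=20,hi=5000):
    n,l,s,ce=cv2.connectedComponentsWithStats(m.astype(np.uint8))
    return [(l==i,s[i],ce[i]) for i in range(1,n) if lo<s[i][4]<hi]
def campos(c):
    R=cv2.Rodrigues(np.array(c['rvec'],float))[0]; return -R.T@np.array(c['tvec'],float).ravel()
def up(im,k=4): return cv2.resize(im,None,fx=k,fy=k,interpolation=cv2.INTER_CUBIC)
def contour(mask_u8,c,z,k=4):
    cs,_=cv2.findContours(mask_u8,cv2.RETR_EXTERNAL,cv2.CHAIN_APPROX_NONE)
    q=max(cs,key=cv2.contourArea).reshape(-1,2)
    return ray(c,(q+0.5)/k-0.5,z)[:,:2]
def rect(P):
    return cv2.minAreaRect((P*1000).astype(np.float32))
E
python3 - <<'E'
from m import *
c=cap('top'); im=c['image']; print('cam',campos(c).round(3))
h=cv2.cvtColor(im,cv2.COLOR_RGB2HSV).astype(int); H,S,V=h[...,0],h[...,1],h[...,2]
for n,p in dict(zinc=(282,235),zincw=(335,230),cold=(300,205),yl=(319,205),wood=(380,270),iron=(200,238),strip=(205,234),card=(220,280)).items(): print(n,h[p[1],p[0]])
y=(H>15)&(H<32)&(S>130)&(V>90)
y[:170]=0;y[230:]=0;y[:,:270]=0;y[:,400:]=0
for m,s,ce in comps(y):
    v,u=np.nonzero(m); P=ray(c,np.c_[u,v],0.0)[:,:2]
    vx,vy,x0,y0=cv2.fitLine(P.astype(np.float32),cv2.DIST_L2,0,.01,.01).ravel()
    if vx<0:vx,vy=-vx,-vy
    print('yellow',s[4],P.mean(0).round(4),np.degrees(np.arctan2(vy,vx)).round(2),'x',P[:,0].min().round(4),P[:,0].max().round(4))
E
```

```text
cam [0.286 0.02  1.483]
zinc [113   7 142]
zincw [115  11 141]
cold [110  27  84]
yl [ 23 134 110]
wood [ 21  96 104]
iron [105  23  88]
strip [110  17  90]
card [  4 172 129]
yellow 76 [ 0.6443 -0.1936] 2.23 x 0.5717 0.7143
yellow 70 [ 0.6381 -0.0777] 1.94 x 0.5682 0.7107
yellow 72 [0.6344 0.0422] 2.01 x 0.5648 0.7072
yellow 66 [0.6375 0.1586] 2.2 x 0.5678 0.7036
```

```bash
cat > cold.py <<'E'
from m import *
def edge(c,im,P0,P1,z,lev=None):
    # sample gray from P0 to P1 (world xy at height z), return world point of max gradient
    n=200; t=np.linspace(0,1,n)
    P=np.array(P0)[None]*(1-t[:,None])+np.array(P1)[None]*t[:,None]
    uv=proj(c,np.c_[P,np.full(n,z)]).astype(np.float32)
    g=cv2.remap(im.astype(np.float32),uv[:,0].reshape(1,-1),uv[:,1].reshape(1,-1),cv2.INTER_CUBIC).ravel()
    g=cv2.GaussianBlur(g.reshape(1,-1),(0,0),6).ravel()
    d=np.gradient(g); return P,g,d
E
python3 - <<'E'
from cold import *
c=cap('top'); im=cv2.cvtColor(c['image'],cv2.COLOR_RGB2GRAY)
Q=[]
for y in list(np.arange(-.175,-.09,.01))+list(np.arange(-.06,.03,.01))+list(np.arange(.06,.15,.01)):
    P,g,d=edge(c,im,(.67,y),(.74,y),0.); i=d.argmax(); Q.append(P[i])
Q=np.array(Q); a,b=np.polyfit(Q[:,1],Q[:,0],1); print('bar face z0: x=%.4f + %.4f y  yaw %.2f'%(b,a,np.degrees(np.arctan(-a))),'res',np.std(Q[:,0]-np.polyval([a,b],Q[:,1])).round(4))
# near edge of cold
Q=[]
for y in list(np.arange(-.175,-.09,.01))+list(np.arange(.06,.1,.01)):
    P,g,d=edge(c,im,(.55,y),(.60,y),0.); i=d.argmin(); Q.append(P[i])
Q=np.array(Q); print('near edge',np.polyfit(Q[:,1],Q[:,0],1))
# yellow lines via edges, saturation
S=cv2.cvtColor(c['image'],cv2.COLOR_RGB2HSV)[...,1]
for y0 in(-.1936,-.0777,.0422,.1586):
    L=[]
    for x in np.arange(.60,.70,.005):
        yy=y0+(x-.638)*.036
        P,g,d=edge(c,S,(x,yy-.012),(x,yy+.012),0.); w=g-g.min(); w=w**2; L.append((x,(P[:,1]*w).sum()/w.sum()))
    L=np.array(L); a,b=np.polyfit(L[:,0]-.64,L[:,1],1); print('line y=%.4f slope %.4f'%(b,a))
# plates
for y0,x0 in((.162,.503),(-.008,.518)):
    for z in (.004,):
        Fr=[];Lf=[];Rt=[];
        for dy in np.arange(-.035,.036,.005):
            P,g,d=edge(c,c['image'][...,2],(x0+.02,y0+dy),(x0+.10,y0+dy),z); Fr.append(P[d.argmin()])
        for dx in np.arange(-.02,.036,.005):
            P,g,d=edge(c,c['image'][...,2],(x0+dx,y0),(x0+dx,y0+.065),z); Lf.append(P[d.argmin()])
            P,g,d=edge(c,c['image'][...,2],(x0+dx,y0),(x0+dx,y0-.065),z); Rt.append(P[d.argmin()])
        Fr,Lf,Rt=map(np.array,(Fr,Lf,Rt))
        f=np.polyfit(Fr[:,1]-y0,Fr[:,0],1); l=np.polyfit(Lf[:,0]-x0,Lf[:,1],1); rr=np.polyfit(Rt[:,0]-x0,Rt[:,1],1)
        print('front',f,'left',l,'right',rr)
        print('yaw: %.2f %.2f %.2f'%(-np.degrees(f[0]),np.degrees(l[0]),np.degrees(rr[0])))
E
```

```text
bar face z0: x=0.7146 + -0.0370 y  yaw 2.12 res 0.0007
near edge [-0.03574544  0.56207919]
line y=-0.1941 slope 0.0372
line y=-0.0776 slope 0.0393
line y=0.0426 slope 0.0391
line y=0.1592 slope 0.0366
front [-0.0051687   0.56188777] left [0.00296939 0.20849574] right [0.00913659 0.11750937]
yaw: 0.30 0.17 0.52
front [0.09590811 0.57970184] left [-0.09250799  0.0373609 ] right [-0.08040201 -0.05399665]
yaw: -5.50 -5.30 -4.61
```

Call:
carry_out --steps '[[[16.3,-39.4,0,0,0,-1.096],[16.3,-39.4,0,0,0,-1.096],[16.3,-39.4,0,0,0,-1.096],[16.3,-39.4,0,0,0,-1.096],[16.3,-39.4,0,0,0,-1.096],[16.3,-39.4,0,0,0,-1.096],[16.3,-39.4,0,0,0,-1.096],[16.3,-39.4,0,0,0,-1.096],[16.3,-39.4,-12,0,0,-1.096],[16.3,-39.4,-12,0,0,-1.096],[16.3,-39.4,-12,0,0,-1.096],[16.3,-39.4,-12,0,0,-1.096],[16.3,-39.4,-12,0,0,-1.096]]]' --fingers 0

```text
time_s: 1.88
tcp_pos: [0.4474, 0.1647, 0.1191]
ee_rot: [[-1.0, 0.005, 0.006], [-0.006, 0.003, -1.0], [-0.005, -1.0, -0.003]]
wrist_force: [0.1, -0.0, 0.0]
gripper_width: 1.001
```

Run:
```python
from m import *
s=sense();print(s['time_s'],s['tcp_pos'].round(4),s['ee_rot'].round(3).tolist(),s['wrist_force'].round(1),s['joints'].round(0))
cap('top','t2.png');c=cap('side','s2.png')
a=cv2.imread('pics/s2.png'); cv2.imwrite('pics/s2c.png',cv2.resize(a[120:300,180:460],None,fx=2.8,fy=2.8))
```

```text
1.875 [0.4474 0.1647 0.1191] [[-1.0, 0.005, 0.006], [-0.006, 0.003, -1.0], [-0.005, -1.0, -0.003]] [ 0.1 -0.   0. ] [ 40.  15. -29.   0. -45. -39.]
```

View pics/s2c.png

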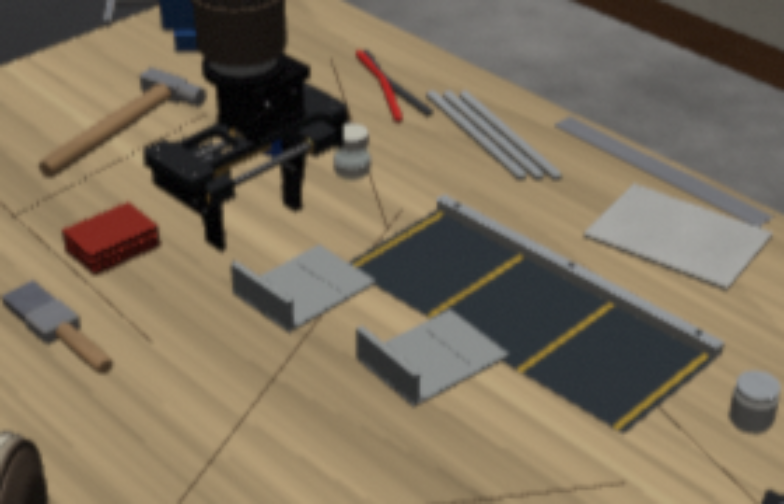

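Call:
carry_out --steps '[[[0,0,-4,0,0,0],[-0.1,-0.1,-7,0,0,0],[-0.1,-0.1,-8.8,0,0,0],[-0.1,-0.1,-8.8,0,0,0],[-0.1,-0.1,-8.8,0,0,0]]]'

```text
time_s: 2.6
tcp_pos: [0.4458, 0.1629, 0.0297]
ee_rot: [[-1.0, 0.002, 0.005], [-0.005, 0.001, -1.0], [-0.002, -1.0, -0.001]]
wrist_force: [0.6, 0.4, 0.7]
gripper_width: 1.003
```

Run:
```python
from m import *
s=sense();print(s['time_s'],s['tcp_pos'].round(4),s['joint_velocities'].round(1))
c=cap('side','s3.png')
s=sense();print(s['time_s'],s['tcp_pos'].round(4),s['joint_velocities'].round(1))
a=cv2.imread('pics/s3.png'); cv2.imwrite('pics/s3c.png',cv2.resize(a[120:300,180:460],None,fx=2.8,fy=2.8))
```

```text
2.6 [0.4458 0.1629 0.0297] [-0.  -0.5  0.  -0.1  0.2  0.1]
2.65 [0.4458 0.163  0.0298] [ 0.  -0.1 -0.1 -0.1  0.2  0. ]
```

View pics/s3c.png

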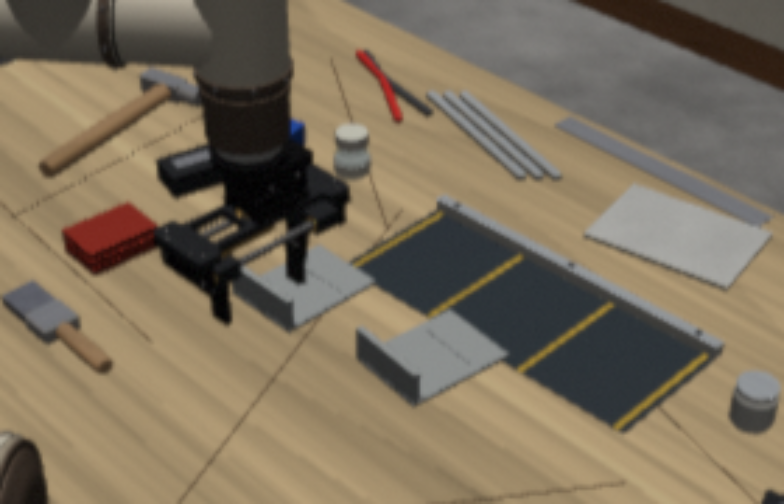

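Call:
carry_out --steps '[[[0,0,-0.2,0,0,0],[0,0,-0.2,0,0,0],[0,0,-0.2,0,0,0],[0,0,-0.2,0,0,0],[0,0,-0.2,0,0,0],[0,0,-0.2,0,0,0],[0,0,-0.2,0,0,0],[0,0,-0.2,0,0,0]]]' --fingers 255

```text
time_s: 3.65
tcp_pos: [0.4449, 0.1623, 0.0265]
ee_rot: [[-1.0, 0.0, 0.005], [-0.005, -0.0, -1.0], [-0.0, -1.0, 0.0]]
wrist_force: [-0.7, -0.5, 0.3]
gripper_width: 0.172
```

Call:
carry_out --steps '[[[0,0,0,0,0,0],[0,0,0,0,0,0],[0,0,0,0,0,0],[0,0,0,0,0,0]]]'

```text
time_s: 4.15
tcp_pos: [0.4452, 0.1625, 0.0266]
ee_rot: [[-1.0, 0.001, 0.005], [-0.005, 0.0, -1.0], [-0.001, -1.0, -0.0]]
wrist_force: [1.4, 0.2, -0.9]
gripper_width: 0.088
```

Run:
```python
from m import *
c=cap('side','s4.png')
s=sense();print(s['time_s'],s['tcp_pos'].round(4),s['joint_velocities'].round(1))
a=cv2.imread('pics/s4.png'); cv2.imwrite('pics/s4c.png',cv2.resize(a[150:280,220:380],None,fx=4,fy=4))
```

```text
4.2 [0.4451 0.1625 0.0266] [ 0.1 -0.   0.1 -0.1  0.1 -0. ]
```

View pics/s4c.png

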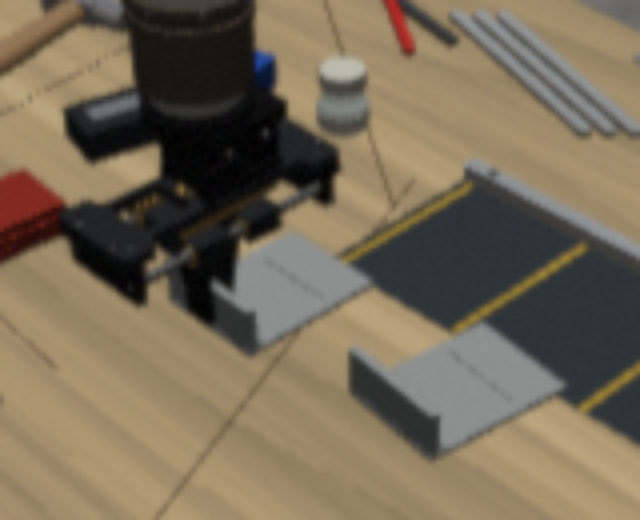

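Call:
carry_out --steps '[[[0.5,-0.2,0,0,0,0.002],[1.4,-0.6,0,0,0,0.005],[2.4,-1.1,0,0,0,0.008],[3.4,-1.6,0,0,0,0.01],[4.4,-2.0,0,0,0,0.012],[5.4,-2.5,0,0,0,0.015],[6.4,-3.0,0,0,0,0.018],[7.4,-3.4,0,0,0,0.02],[8.4,-3.9,0,0,0,0.022],[9.4,-4.3,0,0,0,0.025],[10.4,-4.8,0,0,0,0.028],[11.4,-5.3,0,0,0,0.03],[12.4,-5.8,0,0,0,0.032],[13.2,-6.2,0,0,0,0.032],[13.6,-6.4,0,0,0,0.032],[13.6,-6.4,0,0,0,0.032],[13.6,-6.4,0,0,0,0.032]]]'

```text
time_s: 6.32
tcp_pos: [0.5809, 0.0975, 0.0266]
ee_rot: [[-0.999, -0.0, 0.037], [-0.037, -0.001, -0.999], [0.0, -1.0, 0.001]]
wrist_force: [-1.6, -2.0, 4.1]
gripper_width: 0.094
```

Run:
```python
from m import *
c=cap('side','s5.png');cap('top','t5.png')
s=sense();print(s['time_s'],s['tcp_pos'].round(4),s['wrist_force'])
a=cv2.imread('pics/s5.png'); b=cv2.imread('pics/t5.png');cv2.imwrite('pics/s5c.png',np.vstack([cv2.resize(a[150:280,220:440],(800,340)) if 0 else cv2.resize(a[165:265,220:440],(660,300)),cv2.resize(b[165:265,220:440],(660,300))]))
```

```text
6.425 [0.5809 0.0976 0.0266] [-1.48368588 -2.28497025  3.98402984]
```

View pics/s5c.png

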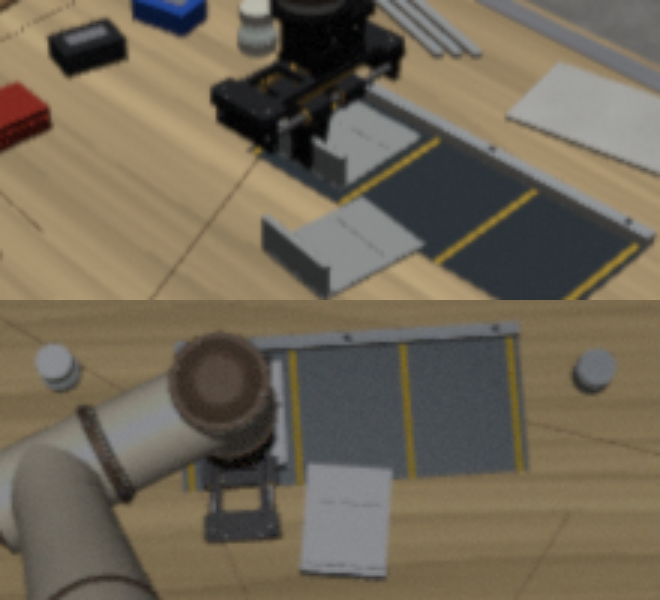

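Call:
carry_out --steps '[[[0.3,0.01,0,0,0,0],[0.6,0.03,0,0,0,0],[0.9,0.05,0,0,0,0],[1.1,0.06,0,0,0,0],[1.2,0.07,0,0,0,0],[1.2,0.08,0,0,0,0]]]'

```text
time_s: 7.18
tcp_pos: [0.5909, 0.0984, 0.0266]
ee_rot: [[-0.999, -0.004, 0.036], [-0.036, -0.001, -0.999], [0.005, -1.0, 0.001]]
wrist_force: [-7.1, -1.5, 8.5]
gripper_width: 0.088
```

Call:
carry_out --steps '[[[0.1,0.0,0,0,0,0],[0.2,0.0,0,0,0,0],[0.2,0.0,0,0,0,0]]]'

```text
time_s: 7.55
tcp_pos: [0.5921, 0.0985, 0.0266]
ee_rot: [[-0.999, -0.006, 0.036], [-0.036, -0.001, -0.999], [0.006, -1.0, 0.001]]
wrist_force: [-9.7, -0.7, 10.1]
gripper_width: 0.091
```

Run:
```python
from m import *
c=cap('side','s6.png');cap('top','t6.png')
s=sense();print(s['time_s'],s['tcp_pos'].round(4),s['wrist_force'])
a=cv2.imread('pics/s6.png'); cv2.imwrite('pics/s6c.png',cv2.resize(a[165:265,300:440],None,fx=5,fy=5,interpolation=cv2.INTER_CUBIC))
```

```text
7.65 [0.5921 0.0985 0.0266] [-9.12573496 -1.09080986  9.87485187]
```

View pics/s6c.png

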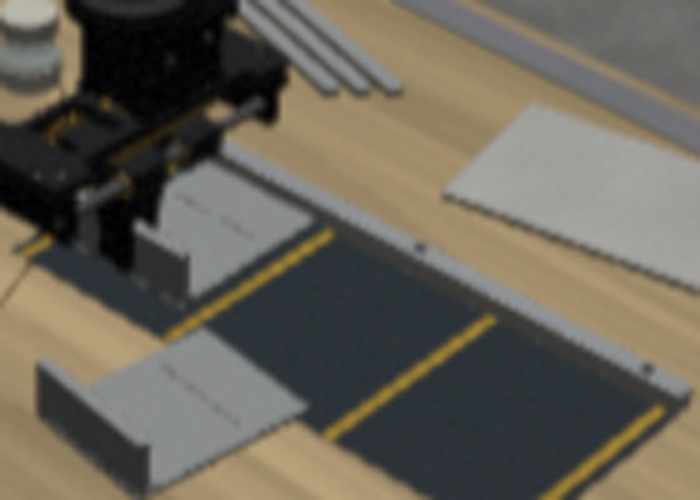

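Call:
carry_out --steps '[[[-0.1,0,0,0,0,0],[-0.1,0,0,0,0,0],[-0.2,0,0,0,0,0],[-0.2,0,0,0,0,0],[-0.2,0,0,0,0,0],[-0.2,0,1,0,0,0],[-0.2,0,4,0,0,0],[-0.2,0,10,0,0,0],[-10,0,14,0,0,0],[-15,0,14,0,0,0],[-20,0,14,0,0,0],[-20,0,14,0,0,0]]]' --fingers 0

```text
time_s: 9.15
tcp_pos: [0.3918, 0.0982, 0.1675]
ee_rot: [[-0.999, 0.001, 0.038], [-0.038, 0.001, -0.999], [-0.001, -1.0, -0.001]]
wrist_force: [1.1, 0.9, 0.2]
gripper_width: 1.005
```

```bash
cat > zinc.py <<'E'
from cold import *
def zinc(c,x0,y0,z=.004):
        B=c['image'][...,2]
        Fr=[];Lf=[];Rt=[]
        for dy in np.arange(-.035,.036,.005):
            P,g,d=edge(c,B,(x0+.02,y0+dy),(x0+.09,y0+dy),z); Fr.append(P[d.argmin()])
        for dx in np.arange(-.02,.036,.005):
            P,g,d=edge(c,B,(x0+dx,y0),(x0+dx,y0+.065),z); Lf.append(P[d.argmin()])
            P,g,d=edge(c,B,(x0+dx,y0),(x0+dx,y0-.065),z); Rt.append(P[d.argmin()])
        Fr,Lf,Rt=map(np.array,(Fr,Lf,Rt))
        f=np.polyfit(Fr[:,1]-y0,Fr[:,0],1); l=np.polyfit(Lf[:,0]-x0,Lf[:,1],1); rr=np.polyfit(Rt[:,0]-x0,Rt[:,1],1)
        return 'front x %.4f  L %.4f R %.4f mid %.4f yaws %.2f %.2f %.2f'%(f[1],l[1],rr[1],(l[1]+rr[1])/2,-np.degrees(f[0]),np.degrees(l[0]),np.degrees(rr[0]))
E
python3 - <<'E'
from zinc import *
s=sense();print(s['time_s'],s['tcp_pos'].round(4))
c=cap('top','t7.png')
print(zinc(c,.65,.101)); print(zinc(c,.52,-.008))
a=cv2.imread('pics/t7.png'); cv2.imwrite('pics/t7c.png',cv2.resize(a[165:265,260:420],None,fx=5,fy=5,interpolation=cv2.INTER_CUBIC))
E
```

```text
9.15 [0.3918 0.0982 0.1675]
front x 0.7049  L 0.1474 R 0.0540 mid 0.1007 yaws 1.90 2.51 2.54
front x 0.5797  L 0.0373 R -0.0541 mid -0.0084 yaws -5.43 -5.41 -4.87
```

View pics/t7c.png

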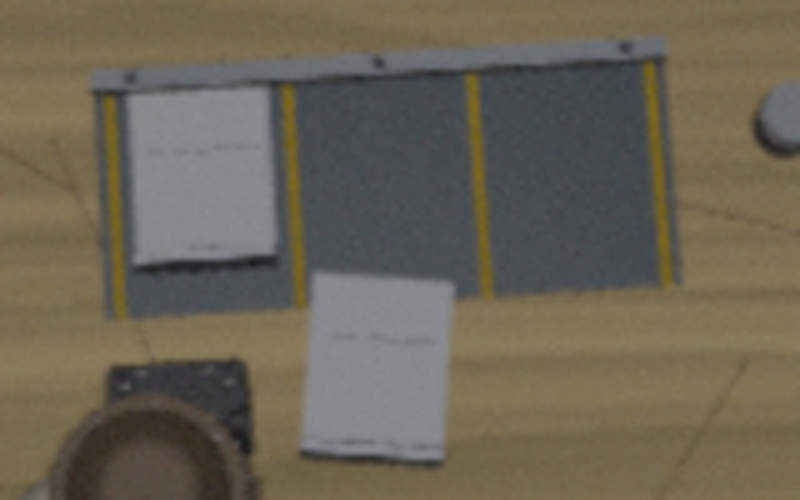

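Call:
carry_out --steps '[[[6,0,0,0,0,0],[12,0.2,0,0,0,0],[15,0.2,-4,0,0,0],[15,0.2,-8,0,0,0],[15,0.2,-11,0,0,0],[15,0.2,-11,0,0,0],[15,0.2,-11,0,0,0],[15,0.2,-11,0,0,0],[15,0.2,-11,0,0,0],[15,0.2,-11,0,0,0],[15,0.2,-11,0,0,0],[15,0.2,-14.3,0,0,0],[15,0.2,-14.3,0,0,0],[16,0.2,-14.3,0,0,0],[16.5,0.2,-14.3,0,0,0],[17,0.2,-14.3,0,0,0],[17,0.2,-14.3,0,0,0]]]' --fingers 255

```text
time_s: 11.32
tcp_pos: [0.5655, 0.1011, 0.0239]
ee_rot: [[-0.999, 0.001, 0.037], [-0.037, 0.0, -0.999], [-0.001, -1.0, -0.0]]
wrist_force: [-1.2, 0.3, 0.6]
gripper_width: 0.005
```

Call:
carry_out --steps '[[[0.2,0,0,0,0,0],[0.4,0,0,0,0,0],[0.5,0,0,0,0,0],[0.5,0,0,0,0,0]]]'

```text
time_s: 11.82
tcp_pos: [0.5699, 0.1011, 0.0235]
ee_rot: [[-0.999, -0.0, 0.037], [-0.037, -0.0, -0.999], [0.0, -1.0, 0.0]]
wrist_force: [0.5, 0.4, 0.4]
gripper_width: 0.005
```

Call:
carry_out --steps '[[[0.2,0,0,0,0,0],[0.4,0,0,0,0,0],[0.5,0,0,0,0,0],[0.5,0,0,0,0,0]]]'

```text
time_s: 12.32
tcp_pos: [0.575, 0.1011, 0.0235]
ee_rot: [[-0.999, 0.0, 0.037], [-0.037, 0.0, -0.999], [-0.0, -1.0, -0.0]]
wrist_force: [-0.4, 0.2, 0.4]
gripper_width: 0.003
```

Call:
carry_out --steps '[[[0.2,0,0,0,0,0],[0.3,0,0,0,0,0],[0.4,0,0,0,0,0],[0.4,0,0,0,0,0]]]'

```text
time_s: 12.82
tcp_pos: [0.5767, 0.1008, 0.0233]
ee_rot: [[-0.999, -0.005, 0.037], [-0.037, -0.001, -0.999], [0.005, -1.0, 0.001]]
wrist_force: [-6.6, 1.9, 4.2]
gripper_width: 0.005
```

Call:
carry_out --steps '[[[0.2,0,0,0,0,0],[0.4,0,0,0,0,0],[0.4,0,0,0,0,0],[0.4,0,0,0,0,0]]]'

```text
time_s: 13.32
tcp_pos: [0.5769, 0.1006, 0.0233]
ee_rot: [[-0.999, -0.012, 0.036], [-0.036, -0.003, -0.999], [0.012, -1.0, 0.002]]
wrist_force: [-16.0, 5.3, 11.8]
gripper_width: -0.0
```

Run:
```python
from m import *
s=sense();print(s['time_s'],s['tcp_pos'].round(4),s['wrist_force'],s['moment'])
```

```text
13.325 [0.5769 0.1006 0.0233] [-16.04648667   5.30996022  11.8097394 ] [1.53401573 4.23943488 0.02350293]
```

Call:
carry_out --steps '[[[-0.5,0,0,0,0,0],[-2,0,1,0,0,0],[-3,0,5,0,0,0],[-5,-2,10,0,0,0]]]'

```text
time_s: 13.82
tcp_pos: [0.5328, 0.0815, 0.1245]
ee_rot: [[-0.999, 0.0, 0.039], [-0.039, -0.0, -0.999], [-0.0, -1.0, 0.001]]
wrist_force: [-0.3, -0.6, 0.8]
gripper_width: 0.003
```

Call:
carry_out --steps '[[[-6.9,-8.4,0,0,0,-0.127],[-6.9,-8.4,0,0,0,-0.127],[-6.9,-8.4,0,0,0,-0.127],[-6.9,-8.4,0,0,0,-0.127],[-6.9,-8.4,0,0,0,-0.127],[-6.9,-8.4,0,0,0,-0.127],[-6.9,-8.4,0,0,0,-0.127],[-6.9,-8.4,0,0,0,-0.127],[-6.9,-8.4,0,0,0,-0.127],[-6.9,-8.4,0,0,0,-0.127]]]' --fingers 0

```text
time_s: 15.08
tcp_pos: [0.4639, -0.0029, 0.1235]
ee_rot: [[-0.996, -0.0, -0.09], [0.09, -0.0, -0.996], [0.0, -1.0, 0.0]]
wrist_force: [0.0, 0.1, -0.4]
gripper_width: 0.983
```

Run:
```python
from m import *
c=cap('side','s8.png');cap('top','t8.png')
s=sense();print(s['time_s'],s['tcp_pos'].round(4),s['wrist_force'])
a=cv2.imread('pics/s8.png'); b=cv2.imread('pics/t8.png');cv2.imwrite('pics/s8c.png',np.vstack([cv2.resize(a[165:265,220:440],(660,300)),cv2.resize(b[165:265,220:440],(660,300))]))
```

```text
15.175 [ 0.4639 -0.0029  0.1236] [ 0.36025425  0.3827944  -0.41017006]
```

View pics/s8c.png

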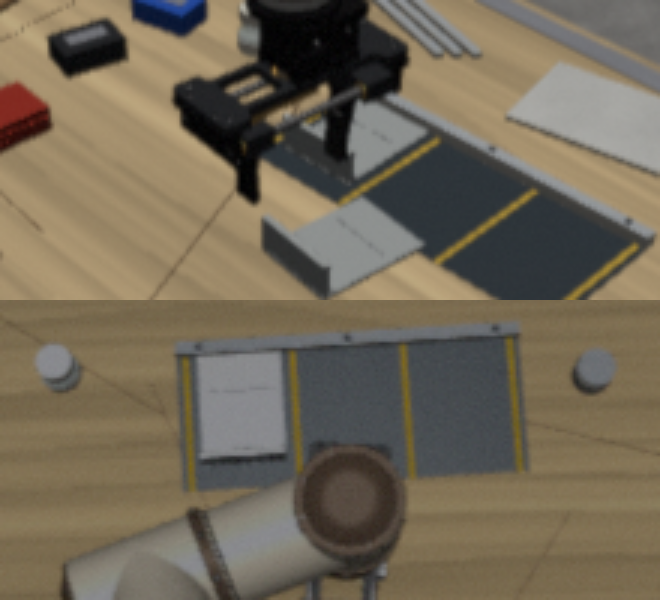

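Plate A is in place (top view, x 198–287); plate B is undisturbed in the side view. Descend and grip B.

Call:
carry_out --steps '[[[0,0,-4,0,0,0],[0,0,-8,0,0,0],[0,0,-9.7,0,0,0],[0,0,-9.7,0,0,0],[0,0,-9.7,0,0,0]]]'

```text
time_s: 15.8
tcp_pos: [0.4646, -0.0027, 0.0273]
ee_rot: [[-0.996, 0.001, -0.09], [0.09, 0.0, -0.996], [-0.001, -1.0, -0.0]]
wrist_force: [-0.7, 0.4, -0.3]
gripper_width: 1.001
```

Call:
carry_out --steps '[[[0,0,0,0,0,0],[0,0,0,0,0,0],[0,0,0,0,0,0],[0,0,0,0,0,0],[0,0,0,0,0,0],[0,0,0,0,0,0],[0,0,0,0,0,0],[0,0,0,0,0,0],[0,0,0,0,0,0],[0,0,0,0,0,0],[0,0,0,0,0,0],[0,0,0,0,0,0]]]' --fingers 255

```text
time_s: 17.3
tcp_pos: [0.4642, -0.0029, 0.0266]
ee_rot: [[-0.996, 0.001, -0.09], [0.09, 0.0, -0.996], [-0.001, -1.0, -0.0]]
wrist_force: [1.9, -1.0, -0.3]
gripper_width: 0.093
```

Run:
```python
from m import *
c=cap('side','s9.png');cap('top','t9.png')
s=sense();print(s['time_s'],s['tcp_pos'].round(4),s['wrist_force'])
a=cv2.imread('pics/s9.png'); b=cv2.imread('pics/t9.png');cv2.imwrite('pics/s9c.png',np.vstack([cv2.resize(a[165:265,220:440],(660,300)),cv2.resize(b[165:265,220:440],(660,300))]))
```

```text
17.4 [ 0.4641 -0.0029  0.0266] [ 1.27783134 -1.04783052 -0.81010694]
```

View pics/s9c.png

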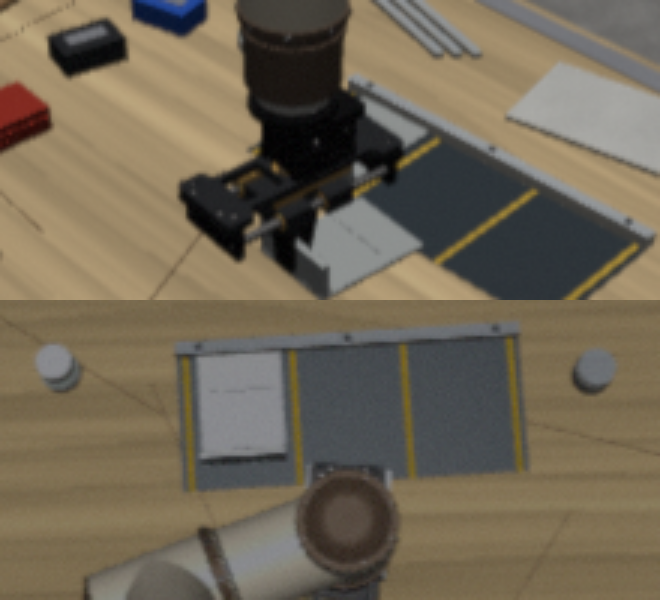

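Call:
carry_out --steps '[[[0.5,0,0,0,0,0.005],[1.4,-0.2,0,0,0,0.015],[2.4,-0.3,0,0,0,0.025],[3.4,-0.4,0,0,0,0.035],[4.4,-0.6,0,0,0,0.045],[5.4,-0.7,0,0,0,0.055],[6.4,-0.8,0,0,0,0.065],[7.4,-1.0,0,0,0,0.077],[8.4,-1.1,0,0,0,0.09],[9.4,-1.3,0,0,0,0.1],[10.4,-1.4,0,0,0,0.112],[11.2,-1.5,0,0,0,0.122],[11.7,-1.6,0,0,0,0.128],[11.7,-1.6,0,0,0,0.128],[11.7,-1.6,0,0,0,0.128]]]'

```text
time_s: 19.27
tcp_pos: [0.579, -0.0195, 0.0266]
ee_rot: [[-0.999, -0.004, 0.038], [-0.038, -0.001, -0.999], [0.004, -1.0, 0.001]]
wrist_force: [-3.5, -1.8, 5.5]
gripper_width: 0.086
```

Call:
carry_out --steps '[[[0.3,0.01,0,0,0,0],[0.6,0.02,0,0,0,0],[0.9,0.03,0,0,0,0],[1.2,0.04,0,0,0,0],[1.4,0.05,0,0,0,0],[1.4,0.05,0,0,0,0]]]'

```text
time_s: 20.02
tcp_pos: [0.5924, -0.019, 0.0266]
ee_rot: [[-0.999, -0.006, 0.037], [-0.037, -0.001, -0.999], [0.006, -1.0, 0.001]]
wrist_force: [-6.1, -0.8, 6.1]
gripper_width: 0.092
```

Call:
carry_out --steps '[[[0.1,0,0,0,0,0],[0.2,0,0,0,0,0],[0.3,0.0,0,0,0,0],[0.3,0.0,0,0,0,0],[0.3,0.0,0,0,0,0]]]'

```text
time_s: 20.65
tcp_pos: [0.5952, -0.019, 0.0266]
ee_rot: [[-0.999, -0.006, 0.038], [-0.038, -0.001, -0.999], [0.006, -1.0, 0.001]]
wrist_force: [-6.2, 0.4, 6.3]
gripper_width: 0.092
```

Still sliding freely (force constant); go on in small steps.

Call:
carry_out --steps '[[[0.1,0,0,0,0,0],[0.2,0,0,0,0,0],[0.2,0.0,0,0,0,0]]]'

```text
time_s: 21.02
tcp_pos: [0.5965, -0.019, 0.0266]
ee_rot: [[-0.999, -0.007, 0.037], [-0.037, -0.001, -0.999], [0.008, -1.0, 0.001]]
wrist_force: [-7.0, -0.1, 8.3]
gripper_width: 0.088
```

Call:
carry_out --steps '[[[0.1,0,0,0,0,0],[0.2,0,0,0,0,0],[0.2,0.0,0,0,0,0]]]'

```text
time_s: 21.4
tcp_pos: [0.5965, -0.019, 0.0266]
ee_rot: [[-0.999, -0.012, 0.037], [-0.037, -0.001, -0.999], [0.012, -1.0, 0.001]]
wrist_force: [-11.6, 1.7, 11.6]
gripper_width: 0.091
```

Call:
carry_out --steps '[[[-0.2,0,0,0,0,0],[-0.3,0,0,0,0,0],[-0.5,0,0,0,0,0],[-0.5,0,0,0,0,0],[-0.5,0,0,0,0,0],[-0.5,0,1,0,0,0],[-0.5,0,4,0,0,0],[-0.5,0,10,0,0,0],[-5,2,14,0,0,0],[-10,6,14,0,0,0],[-20,12,14,0,0,0],[-20,18,14,0,0,0],[-20,24,14,0,0,0],[-20,24,14,0,0,0]]]' --fingers 0

```text
time_s: 23.15
tcp_pos: [0.4013, 0.2242, 0.1679]
ee_rot: [[-0.999, 0.002, 0.041], [-0.041, 0.002, -0.999], [-0.002, -1.0, -0.002]]
wrist_force: [0.0, -0.5, -0.7]
gripper_width: 1.002
```

Run:
```python
from zinc import *
s=sense();print(s['time_s'],s['tcp_pos'].round(4))
c=cap('top','t10.png');cap('side','s10.png')
print(zinc(c,.65,.101)); print(zinc(c,.655,-.017))
a=cv2.imread('pics/t10.png');b=cv2.imread('pics/s10.png'); cv2.imwrite('pics/t10c.png',np.vstack([cv2.resize(a[165:265,240:420],None,fx=4,fy=3),cv2.resize(b[160:260,280:460],None,fx=4,fy=3)]))
```

```text
23.15 [0.4013 0.2242 0.1679]
front x 0.7050  L 0.1486 R 0.0534 mid 0.1010 yaws 2.12 0.47 6.75
front x 0.7094  L 0.0330 R -0.0640 mid -0.0155 yaws 2.03 -7.72 1.90
```

View pics/t10c.png

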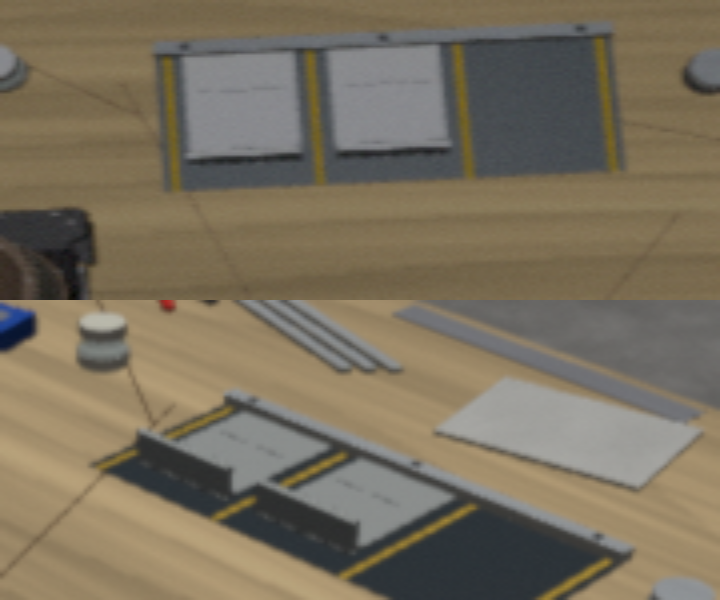

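View pics/t10.png

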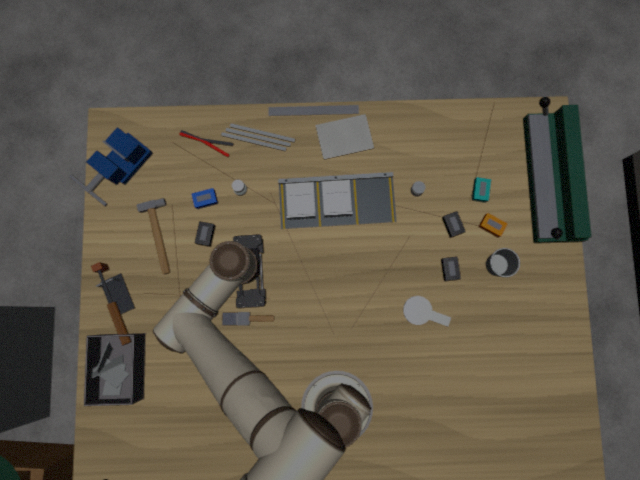

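Run:
```python
from cold import *
c=cap('top')
im=cv2.cvtColor(cv2.imread('pics/t7.png'),cv2.COLOR_BGR2RGB)
im0=cv2.cvtColor(cv2.imread('pics/top0.png'),cv2.COLOR_BGR2RGB)
U=up(im0,4); h=cv2.cvtColor(U,cv2.COLOR_RGB2HSV).astype(int)
m=((h[...,0]<8)|(h[...,0]>172))&(h[...,1]>120); m[:1000]=0; m[1240:]=0;m[:,:800]=0;m[:,1000:]=0
for z in(.03,.02):
    R=rect(contour(m.astype(np.uint8),c,z)); print('card',z,R)
Vv=h[...,2]
for nm,(u,v) in dict(i0=(205,234),i1=(454,224),i2=(451,268)).items():
    sat=h[...,1]; mm=(sat<60)
    w=np.zeros_like(mm); w[(v-20)*4:(v+20)*4,(u-20)*4:(u+20)*4]=1
    mm=cv2.morphologyEx((mm&w).astype(np.uint8),cv2.MORPH_CLOSE,np.ones((9,9)))
    mm=cv2.morphologyEx(mm,cv2.MORPH_OPEN,np.ones((15,15)))
    print(nm,rect(contour(mm,c,.03)))
cv2.imwrite('pics/ci.png',np.hstack([cv2.resize(im0[210:300,180:250],None,fx=6,fy=6,interpolation=cv2.INTER_CUBIC),cv2.resize(im0[200:290,430:480],None,fx=6,fy=6,interpolation=cv2.INTER_CUBIC)])[:,:,::-1])
s=cv2.imread('pics/side0.png'); cv2.imwrite('pics/cs.png',cv2.resize(s[160:230,190:290],None,fx=7,fy=7,interpolation=cv2.INTER_CUBIC))
```

```text
card 0.03 ((396.1257629394531, 355.14642333984375), (63.906341552734375, 82.96187591552734), 86.37450408935547)
card 0.02 ((396.8807067871094, 357.4510192871094), (64.34620666503906, 83.53286743164062), 86.3744888305664)
i0 ((542.2691650390625, 402.68133544921875), (50.76228332519531, 71.66082000732422), 78.63253021240234)
i1 ((552.2302856445312, -382.229736328125), (70.72325134277344, 52.41069793701172), 18.06563949584961)
i2 ((411.7666015625, -364.4883117675781), (70.65827178955078, 50.98023223876953), 4.530714511871338)
```

View pics/ci.png

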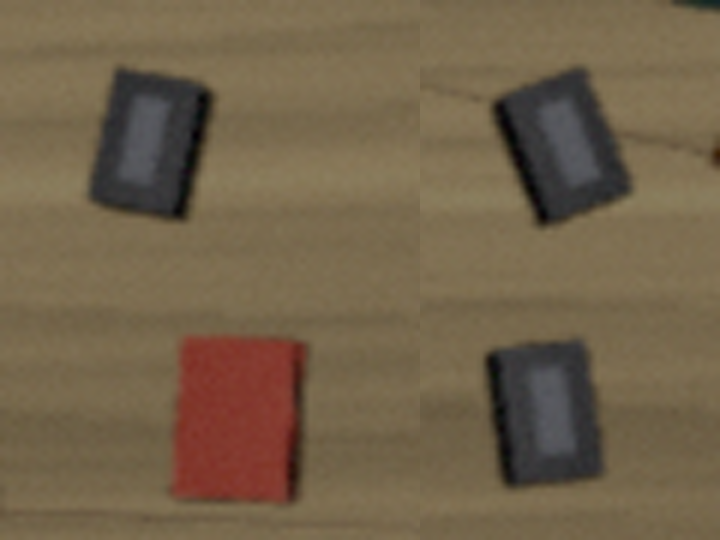

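View pics/cs.png

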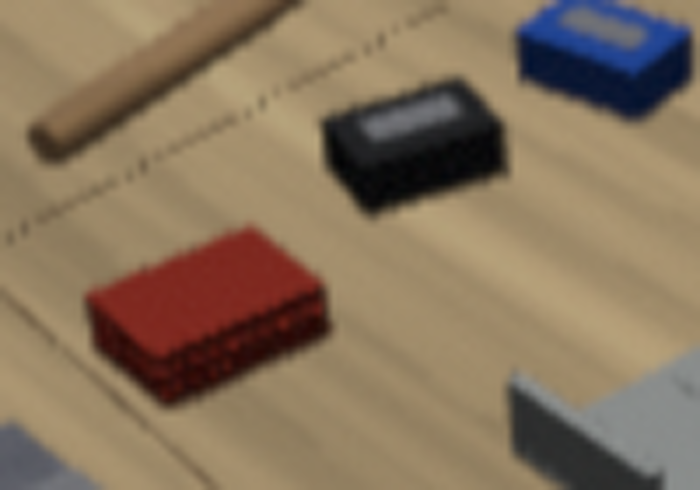

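```bash
cat > obj.py <<'E'
from cold import *
def meas(c,im,u,v,z,kind,w=20):
    U=up(im,4); h=cv2.cvtColor(U,cv2.COLOR_RGB2HSV).astype(int)
    if kind=='card': m=((h[...,0]<10)|(h[...,0]>170))&(h[...,1]>110)&(h[...,2]>95)
    else: m=(h[...,1]<75)&(h[...,2]>52)&(h[...,0]>80)
    M=np.zeros(m.shape,np.uint8); s=np.s_[int((v-w)*4):int((v+w)*4),int((u-w)*4):int((u+w)*4)]; M[s]=m[s]
    M=cv2.morphologyEx(cv2.morphologyEx(M,cv2.MORPH_CLOSE,np.ones((9,9))),cv2.MORPH_OPEN,np.ones((15,15)))
    P=contour(M,c,z); R=rect(P); B=cv2.boxPoints(R)
    e=[B[1]-B[0],B[2]-B[1]]; L=max(e,key=np.linalg.norm); 
    if L[0]<0:L=-L
    return np.round(R[0],1),np.round(sorted(R[1]),1),'long axis angle %.2f'%np.degrees(np.arctan2(L[1],L[0]))
E
python3 - <<'E'
from obj import *
c=cap('top')
im0=cv2.cvtColor(cv2.imread('pics/top0.png'),cv2.COLOR_BGR2RGB)
print(meas(c,im0,220,280,.03,'card'))
for p in((205,234),(454,224),(451,268)): print(meas(c,im0,*p,.03,'iron'))
E
```

```text
(array([396.5, 355.6]), array([64.4, 84.2]), 'long axis angle -4.30')
(array([542.9, 404.2]), array([42.3, 67.3]), 'long axis angle -12.50')
(array([ 553.2, -382.8]), array([39.1, 66. ]), 'long axis angle 19.02')
(array([ 411.7, -366.2]), array([43.3, 66.4]), 'long axis angle 3.49')
```

Run:
```python
from obj import *
c=cap('top')
im0=cv2.cvtColor(cv2.imread('pics/top0.png'),cv2.COLOR_BGR2RGB)
V=cv2.cvtColor(im0,cv2.COLOR_RGB2HSV)[...,2]; Rr=im0[...,0]
for x in np.arange(.37,.43,.01):
    P,g,d=edge(c,Rr,(x,.39-.08),(x,.31+.08),.03)
    # print profile
    print(x.round(3),[(P[i,1].round(3),int(g[i])) for i in range(0,200,9)])
```

```text
0.37 [(np.float64(0.31), 113), (np.float64(0.314), 113), (np.float64(0.317), 109), (np.float64(0.321), 92), (np.float64(0.324), 66), (np.float64(0.328), 71), (np.float64(0.332), 108), (np.float64(0.335), 129), (np.float64(0.339), 131), (np.float64(0.343), 131), (np.float64(0.346), 131), (np.float64(0.35), 131), (np.float64(0.353), 131), (np.float64(0.357), 131), (np.float64(0.361), 130), (np.float64(0.364), 130), (np.float64(0.368), 129), (np.float64(0.372), 129), (np.float64(0.375), 128), (np.float64(0.379), 128), (np.float64(0.382), 128), (np.float64(0.386), 128), (np.float64(0.39), 125)]
0.38 [(np.float64(0.31), 111), (np.float64(0.314), 112), (np.float64(0.317), 109), (np.float64(0.321), 91), (np.float64(0.324), 71), (np.float64(0.328), 84), (np.float64(0.332), 115), (np.float64(0.335), 129), (np.float64(0.339), 132), (np.float64(0.343), 132), (np.float64(0.346), 132), (np.float64(0.35), 131), (np.float64(0.353), 132), (np.float64(0.357), 131), (np.float64(0.361), 130), (np.float64(0.364), 129), (np.float64(0.368), 130), (np.float64(0.372), 130), (np.float64(0.375), 130), (np.flo
[... 1790 characters left out ...]
np.float64(0.379), 127), (np.float64(0.382), 127), (np.float64(0.386), 122), (np.float64(0.39), 119)]
0.42 [(np.float64(0.31), 114), (np.float64(0.314), 112), (np.float64(0.317), 105), (np.float64(0.321), 91), (np.float64(0.324), 87), (np.float64(0.328), 109), (np.float64(0.332), 128), (np.float64(0.335), 131), (np.float64(0.339), 131), (np.float64(0.343), 132), (np.float64(0.346), 132), (np.float64(0.35), 131), (np.float64(0.353), 131), (np.float64(0.357), 132), (np.float64(0.361), 131), (np.float64(0.364), 130), (np.float64(0.368), 129), (np.float64(0.372), 129), (np.float64(0.375), 129), (np.float64(0.379), 129), (np.float64(0.382), 127), (np.float64(0.386), 123), (np.float64(0.39), 119)]
```

Call:
carry_out --steps '[[[0,6,0,0,0,0.3],[-0.5,13.7,0,0,0,0.6],[-0.5,13.7,0,0,0,0.9],[-0.5,13.7,0,0,0,1.2],[-0.5,13.7,0,0,0,1.461],[-0.5,13.7,0,0,0,1.461],[-0.5,13.7,0,0,0,1.461],[-0.5,13.7,0,0,0,1.461],[-0.5,13.7,0,0,0,1.461],[-0.5,13.7,-4,0,0,1.461],[-0.5,13.7,-8,0,0,1.461],[-0.5,13.7,-8,0,0,1.461],[-0.5,13.7,-8,0,0,1.461]]]' --fingers 0

```text
time_s: 25.02
tcp_pos: [0.3979, 0.3591, 0.0879]
ee_rot: [[-0.073, 0.002, 0.997], [-0.997, 0.001, -0.073], [-0.002, -1.0, 0.002]]
wrist_force: [-0.2, -0.1, 0.9]
gripper_width: 1.0
```

Run:
```python
from obj import *
s=sense();print(s['time_s'],s['tcp_pos'].round(4),s['joints'].round(0))
c=cap('side','s11.png')
a=cv2.imread('pics/s11.png'); cv2.imwrite('pics/s11c.png',cv2.resize(a[110:250,140:320],None,fx=4,fy=4,interpolation=cv2.INTER_CUBIC))
```

```text
25.025 [0.3979 0.3591 0.0879] [ 59.  23. -23.   0. -44.  26.]
```

View pics/s11c.png

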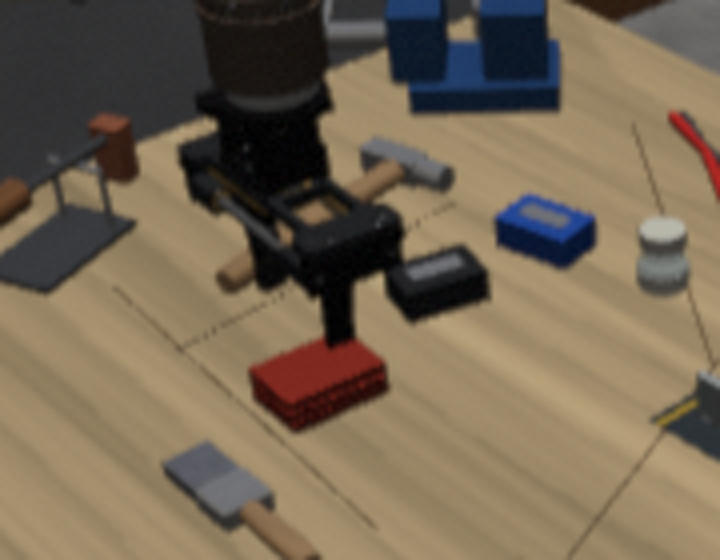

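Call:
carry_out --steps '[[[0,0,-3,0,0,0],[0,0,-4.5,0,0,0],[0,0,-5.1,0,0,0],[0,0,-5.1,0,0,0],[0,0,-5.1,0,0,0],[0,0,-5.1,0,0,0]]]'

```text
time_s: 25.82
tcp_pos: [0.3972, 0.359, 0.0362]
ee_rot: [[-0.072, 0.001, 0.997], [-0.997, 0.001, -0.072], [-0.001, -1.0, 0.001]]
wrist_force: [-0.5, 0.4, -0.1]
gripper_width: 0.998
```

Call:
carry_out --steps '[[[0,0,0,0,0,0],[0,0,0,0,0,0],[0,0,0,0,0,0],[0,0,0,0,0,0],[0,0,0,0,0,0],[0,0,0,0,0,0],[0,0,0,0,0,0]]]' --fingers 255

```text
time_s: 26.7
tcp_pos: [0.3968, 0.3584, 0.0355]
ee_rot: [[-0.072, -0.0, 0.997], [-0.997, -0.0, -0.072], [0.0, -1.0, -0.0]]
wrist_force: [-0.8, -1.2, 1.1]
gripper_width: 0.684
```

Call:
carry_out --steps '[[[0,0,1,0,0,0],[0,0,3,0,0,0],[0,0,7,0,0,0],[0,0,11,0,0,0],[0,0,11,0,0,0]]]'

```text
time_s: 27.32
tcp_pos: [0.3985, 0.3609, 0.1498]
ee_rot: [[-0.071, 0.006, 0.997], [-0.997, 0.008, -0.071], [-0.008, -1.0, 0.005]]
wrist_force: [0.9, -0.3, -0.9]
gripper_width: 0.683
```

Run:
```python
from obj import *
s=sense();print(s['time_s'],s['tcp_pos'].round(4),s['joints'].round(0))
c=cap('side','s12.png');c=cap('top','t12.png')
a=cv2.imread('pics/s12.png'); cv2.imwrite('pics/s12c.png',cv2.resize(a[110:250,140:320],None,fx=4,fy=4,interpolation=cv2.INTER_CUBIC))
```

```text
27.325 [0.3985 0.3609 0.1498] [ 59.  18. -19.   0. -52.  26.]
```

View pics/s12c.png

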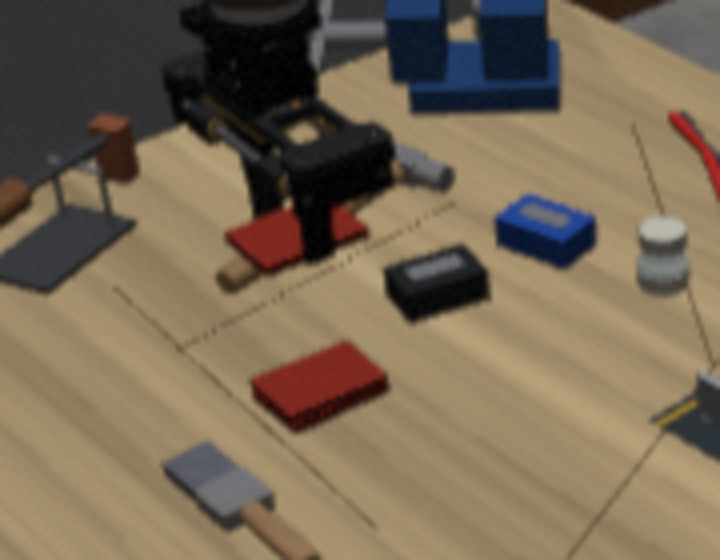

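Call:
carry_out --steps '[[[4,-4,0,0,0,0.05],[8,-8,0,0,0,0.108],[12,-12,0,0,0,0.108],[16,-16,0,0,0,0.108],[20,-20,0,0,0,0.108],[23,-23.5,0,0,0,0.108],[25.3,-25.7,0,0,0,0.108],[25.3,-25.7,0,0,0,0.108],[25.3,-25.7,-4,0,0,0.108],[25.3,-25.7,-8,0,0,0.108],[25.3,-25.7,-9.6,0,0,0.108],[25.3,-25.7,-9.6,0,0,0.108],[25.3,-25.7,-9.6,0,0,0.108]]]'

```text
time_s: 29.05
tcp_pos: [0.651, 0.1022, 0.0512]
ee_rot: [[0.037, 0.003, 0.999], [-0.999, 0.001, 0.037], [-0.001, -1.0, 0.003]]
wrist_force: [1.4, 0.2, -0.5]
gripper_width: 0.684
```

Run:
```python
from obj import *
s=sense();print(s['time_s'],s['tcp_pos'].round(4),s['joints'].round(0))
c=cap('side','s13.png');c=cap('top','t13.png')
a=cv2.imread('pics/s13.png'); cv2.imwrite('pics/s13c.png',cv2.resize(a[140:260,260:440],None,fx=4,fy=4,interpolation=cv2.INTER_CUBIC))
```

```text
29.05 [0.651  0.1022 0.0512] [ 23.  35.  -7.   0. -48.  69.]
```

View pics/s13c.png

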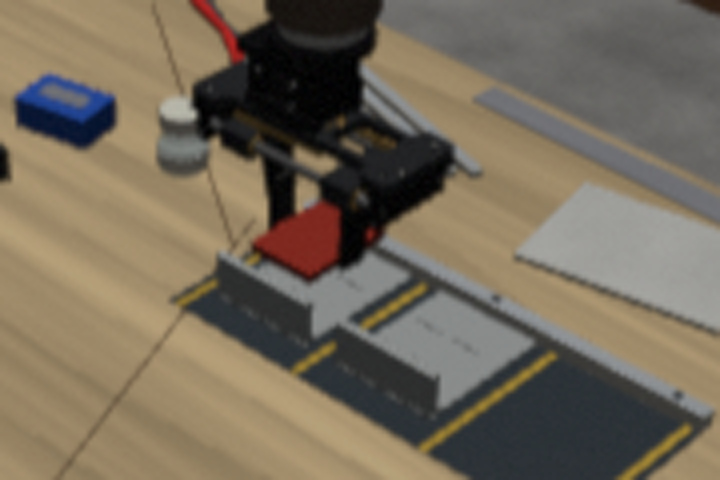

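Call:
carry_out --steps '[[[0,0,-1.5,0,0,0],[0,0,-2.4,0,0,0],[0,0,-2.8,0,0,0],[0,0,-2.9,0,0,0],[0,0,-2.9,0,0,0]]]'

```text
time_s: 29.78
tcp_pos: [0.6501, 0.1016, 0.0206]
ee_rot: [[0.036, 0.0, 0.999], [-0.999, -0.0, 0.036], [0.0, -1.0, 0.0]]
wrist_force: [-0.1, -0.2, -1.9]
gripper_width: 0.687
```

Call:
carry_out --steps '[[[0,0,0,0,0,0],[0,0,0,0,0,0],[0,0,0,0,0,0],[0,0,0.5,0,0,0],[0,0,3,0,0,0],[0,0,8,0,0,0],[-4,4,12,0,0,0],[-8,8,12,0,0,0],[-12,12,12,0,0,0],[-16,16,12,0,0,0],[-16,16,12,0,0,0]]]' --fingers 0

```text
time_s: 31.15
tcp_pos: [0.4878, 0.264, 0.1415]
ee_rot: [[0.042, 0.001, 0.999], [-0.999, 0.001, 0.042], [-0.001, -1.0, 0.001]]
wrist_force: [1.2, -0.3, 0.1]
gripper_width: 1.0
```

Run:
```python
from obj import *
s=sense();print(s['time_s'],s['tcp_pos'].round(4),s['joints'].round(0))
c=cap('side','s14.png');c=cap('top','t14.png')
u,v=proj(c,[.65,.101,.014])[0]; print(u,v,meas(c,c['image'],u,v,.014,'card',25))
u,v=proj(c,[.3965,.358,.02])[0]; print(u,v,meas(c,c['image'],u,v,.02,'card',25))
a=cv2.imread('pics/t14.png');b=cv2.imread('pics/s14.png'); cv2.imwrite('pics/t14c.png',np.vstack([cv2.resize(a[165:305,180:420],None,fx=3,fy=2),cv2.resize(b[160:260,280:460],None,fx=4,fy=3)]))
```

```text
31.15 [0.4878 0.264  0.1415] [ 45.  20. -17.  -0. -52.  47.]
299.8529706446885 198.56201034253044 (array([649.9, 103.4]), array([56.3, 81.6]), 'long axis angle 1.61')
219.0492827790954 279.43314074340987 (array([396.1, 356.4]), array([61.8, 83.7]), 'long axis angle -3.89')
```

View pics/t14c.png

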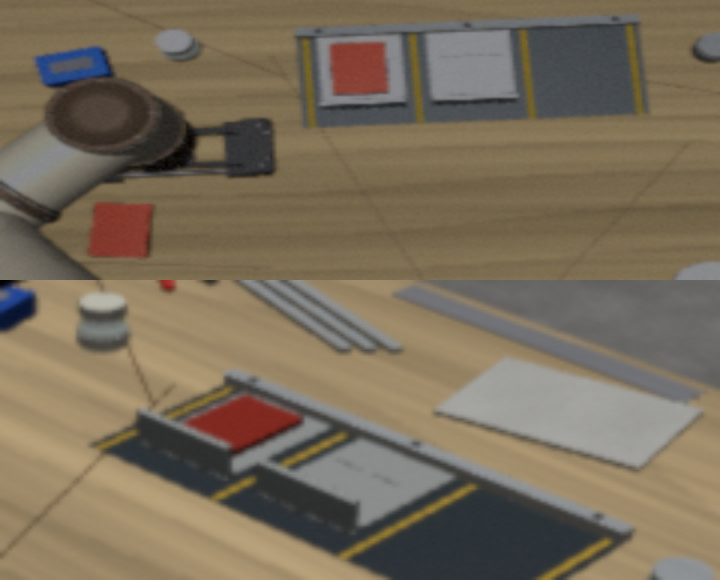

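Call:
carry_out --steps '[[[-5,5,0,0,0,-0.108],[-9.3,9.7,0,0,0,-0.108],[-9.3,9.7,0,0,0,-0.108],[-9.3,9.7,-4,0,0,-0.108],[-9.3,9.7,-8,0,0,-0.108],[-9.3,9.7,-10.5,0,0,-0.108],[-9.3,9.7,-11.5,0,0,-0.108],[-9.3,9.7,-11.5,0,0,-0.108],[-9.3,9.7,-11.5,0,0,-0.108],[-9.3,9.7,-11.5,0,0,-0.108]]]'

```text
time_s: 32.5
tcp_pos: [0.3974, 0.3591, 0.0267]
ee_rot: [[-0.072, 0.001, 0.997], [-0.997, 0.002, -0.072], [-0.002, -1.0, 0.001]]
wrist_force: [-0.1, 0.2, -0.1]
gripper_width: 1.0
```

Call:
carry_out --steps '[[[0,0,0,0,0,0],[0,0,0,0,0,0],[0,0,0,0,0,0],[0,0,0,0,0,0],[0,0,0,0,0,0],[0,0,0,0,0,0],[0,0,0,0,0,0]]]' --fingers 255

```text
time_s: 33.38
tcp_pos: [0.3967, 0.3584, 0.0256]
ee_rot: [[-0.072, -0.0, 0.997], [-0.997, -0.001, -0.072], [0.001, -1.0, -0.0]]
wrist_force: [-1.5, -0.8, 2.7]
gripper_width: 0.685
```

Call:
carry_out --steps '[[[0,0,1,0,0,0],[0,0,3,0,0,0],[0,0,7,0,0,0],[0,0,12,0,0,0],[0,0,12,0,0,0]]]'

```text
time_s: 34.0
tcp_pos: [0.3988, 0.3614, 0.1506]
ee_rot: [[-0.071, 0.007, 0.997], [-0.997, 0.009, -0.071], [-0.01, -1.0, 0.006]]
wrist_force: [0.1, 0.1, -1.1]
gripper_width: 0.682
```

Run:
```python
from obj import *
s=sense();print(s['time_s'],s['tcp_pos'].round(4),s['joints'].round(0))
c=cap('side','s15.png');c=cap('top','t15.png')
a=cv2.imread('pics/s15.png'); cv2.imwrite('pics/s15c.png',cv2.resize(a[110:270,140:460],None,fx=2.5,fy=2.5,interpolation=cv2.INTER_CUBIC))
```

```text
34.0 [0.3988 0.3614 0.1506] [ 59.  18. -19.   0. -52.  26.]
```

View pics/s15c.png

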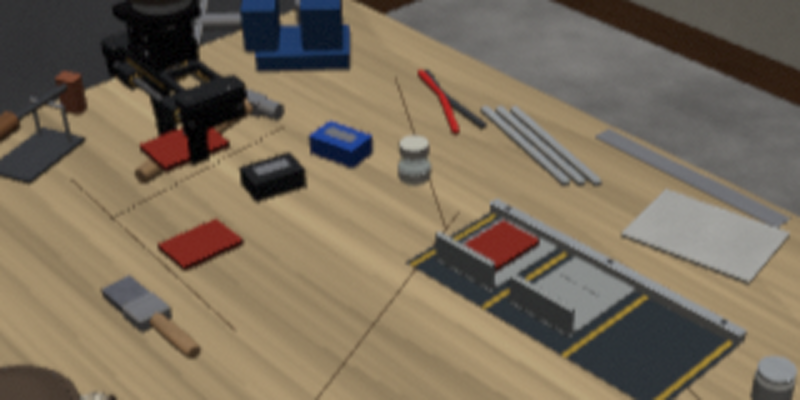

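Call:
carry_out --steps '[[[3,-4,0,0,0,0.05],[6,-8,0,0,0,0.108],[9,-13,0,0,0,0.108],[12,-18,0,0,0,0.108],[15,-23,0,0,0,0.108],[19,-28,0,0,0,0.108],[22,-33,0,0,0,0.108],[25,-36.5,0,0,0,0.108],[25.7,-37.5,0,0,0,0.108],[25.7,-37.5,0,0,0,0.108],[25.7,-37.5,-4,0,0,0.108],[25.7,-37.5,-8,0,0,0.108],[25.7,-37.5,-9.6,0,0,0.108],[25.7,-37.5,-11,0,0,0.108],[25.7,-37.5,-12,0,0,0.108],[25.7,-37.5,-12.4,0,0,0.108],[25.7,-37.5,-12.5,0,0,0.108],[25.7,-37.5,-12.5,0,0,0.108]]]'

```text
time_s: 36.35
tcp_pos: [0.6543, -0.0164, 0.0212]
ee_rot: [[0.036, 0.001, 0.999], [-0.999, 0.0, 0.036], [-0.0, -1.0, 0.001]]
wrist_force: [0.1, 0.6, -0.7]
gripper_width: 0.683
```

Call:
carry_out --steps '[[[0,0,0,0,0,0],[0,0,0,0,0,0],[0,0,0,0,0,0],[0,0,0.5,0,0,0],[0,0,3,0,0,0],[0,0,8,0,0,0],[-4,-4,12,0,0,0],[-8,-9,12,0,0,0],[-12,-14,12,0,0,0],[-14,-20,12,0,0,0],[-14,-24,12,0,0,0],[-14,-24,12,0,0,0]]]' --fingers 0

```text
time_s: 37.85
tcp_pos: [0.5132, -0.2593, 0.141]
ee_rot: [[0.031, 0.001, 1.0], [-1.0, -0.001, 0.031], [0.001, -1.0, 0.001]]
wrist_force: [0.8, 0.1, -1.1]
gripper_width: 0.997
```

Run:
```python
from obj import *
s=sense();print(s['time_s'],s['tcp_pos'].round(4),s['joints'].round(0))
c=cap('side','s16.png');c=cap('top','t16.png')
for p in([.65,.101,.014],[.654,-.017,.014]):
    u,v=proj(c,p)[0]; print(meas(c,c['image'],u,v,.014,'card',25))
a=cv2.imread('pics/t16.png');b=cv2.imread('pics/s16.png'); cv2.imwrite('pics/t16c.png',np.vstack([cv2.resize(a[165:240,270:410],None,fx=5,fy=4),cv2.resize(b[180:250,300:440],None,fx=5,fy=4)]))
```

```text
37.85 [ 0.5132 -0.2593  0.141 ] [-11.  22. -14.   0. -54. 102.]
(array([649.9, 103.5]), array([56.2, 81.6]), 'long axis angle 1.84')
(array([652.9, -14.5]), array([56.1, 82.2]), 'long axis angle 1.84')
```

View pics/t16c.png

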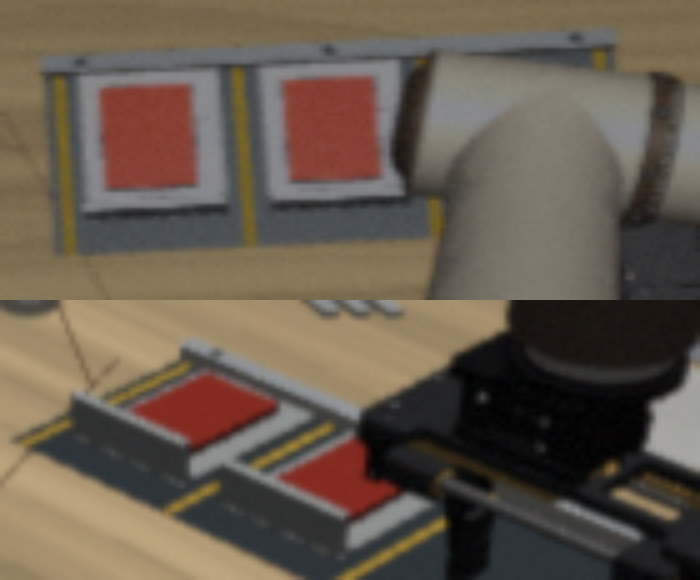

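View pics/t16.png

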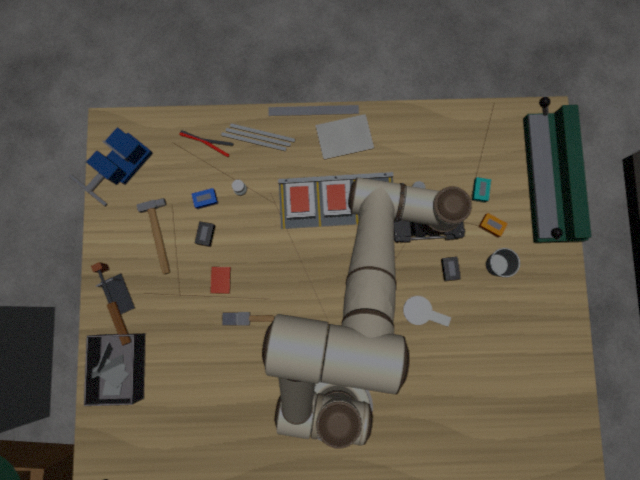

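```bash
cat > mar.py <<'E'
from cold import *
def margins(c,x0,y0,yaw=2.1):
    im=c['image'].astype(np.float32); rb=im[...,0]-im[...,2]; sat=im.max(2)-im.min(2); B=im[...,2]
    a=np.radians(yaw); ex=np.array([np.cos(a),np.sin(a)]); ey=np.array([-np.sin(a),np.cos(a)]); o=np.array([x0,y0])
    out=[]
    for t in np.arange(-.03,.031,.005):
        p=o+t*ex
        P,g,d=edge(c,rb,p-.055*ey*.8,p+.055*ey*.8,.014); s=np.linspace(-.044,.044,200)
        P2,g2,d2=edge(c,B,p-.06*ey,p+.06*ey,.004); s2=np.linspace(-.06,.06,200)
        k=(abs(s2)>.035)
        out.append([s[d.argmax()],s[d.argmin()],s2[np.where(k&(s2<0),d2,-9).argmax()],s2[np.where(k&(s2>0),d2,9).argmin()]])
    print('card/plate lateral (mm) ',(1000*np.median(out,0)).round(1),'card mid %.1f plate mid %.1f'%tuple(1000*np.array([np.median(out,0)[:2].mean(),np.median(out,0)[2:].mean()])))
    out=[]
    for t in np.arange(-.02,.021,.005):
        p=o+t*ey
        P,g,d=edge(c,rb,p-.06*ex,p+.06*ex,.014); s=np.linspace(-.06,.06,200)
        P2,g2,d2=edge(c,B,p+.045*ex,p+.08*ex,.004); s2=np.linspace(.045,.08,200)
        out.append([s[d.argmax()],s[d.argmin()],s2[d2.argmin()]])
    m=np.median(out,0)*1000; print('long: card',m[:2].round(1),'mid %.1f'%m[:2].mean(),'plate front %.1f flat centre %.1f'%(m[2],m[2]-56))
E
python3 - <<'E'
from mar import *
c=cap('top')
margins(c,.65,.101)
margins(c,.654,-.017)
E
```

```text
card/plate lateral (mm)  [-26.8  31.6 -46.1  47.3] card mid 2.4 plate mid 0.6
long: card [-41.3  41.3] mid -0.0 plate front 55.6 flat centre -0.4
card/plate lateral (mm)  [-26.8  31.2 -37.1  46.7] card mid 2.2 plate mid 4.8
long: card [-42.5  40.7] mid -0.9 plate front 55.6 flat centre -0.4
```

Run:
```python
from obj import *
c=cap('top'); im=c['image']
print('can rim',ray(c,[(487,263)],.075).round(3), 'now',sense()['tcp_pos'].round(3))
im0=cv2.cvtColor(cv2.imread('pics/top0.png'),cv2.COLOR_BGR2RGB)
# strips
for nm,(u,v) in dict(i0=(205,234),i1=(454,224),i2=(451,268)).items():
    U=up(im0,4).astype(int).max(2); w=U[(v-16)*4:(v+16)*4,(u-14)*4:(u+14)*4]
    h=cv2.cvtColor(up(im0,4),cv2.COLOR_RGB2HSV)[(v-16)*4:(v+16)*4,(u-14)*4:(u+14)*4].astype(int)
    M=((w>85)&(h[...,1]<60)).astype(np.uint8); M=cv2.morphologyEx(M,cv2.MORPH_OPEN,np.ones((5,5)))
    cs,_=cv2.findContours(M,cv2.RETR_EXTERNAL,cv2.CHAIN_APPROX_NONE); q=max(cs,key=cv2.contourArea).reshape(-1,2)
    q=q+np.array([(u-14)*4,(v-16)*4]); P=ray(c,(q+.5)/4-.5,.03)[:,:2]; print(nm,rect(P))
    print(meas(c,im0,u,v,.03,'iron'))
```

```text
can rim [[ 0.421 -0.464  0.075]] now [ 0.514 -0.256  0.141]
i0 ((543.9488525390625, 405.0421142578125), (14.691363334655762, 40.73099899291992), 79.8824462890625)
(array([542.9, 404.2]), array([42.3, 67.3]), 'long axis angle -12.50')
i1 ((553.9971923828125, -385.3214416503906), (41.48670959472656, 15.671736717224121), 20.452707290649414)
(array([ 553.2, -382.8]), array([39.1, 66. ]), 'long axis angle 19.02')
i2 ((412.8716735839844, -367.77850341796875), (40.72233200073242, 14.896112442016602), 4.954809665679932)
(array([ 411.7, -366.2]), array([43.3, 66.4]), 'long axis angle 3.49')
```

Call:
carry_out --steps '[[[-4,-4,0,0,0,0.04],[-8,-8,0,0,0,0.04],[-10.1,-11,0,0,0,0.04],[-10.1,-11,0,0,0,0.04],[-10.1,-11,0,0,0,0.04],[-10.1,-11,-4,0,0,0.04],[-10.1,-11,-5,0,0,0.04],[-10.1,-11,-5,0,0,0.04]]]'

```text
time_s: 39.05
tcp_pos: [0.4134, -0.3657, 0.0902]
ee_rot: [[0.078, -0.002, 0.997], [-0.997, 0.0, 0.078], [-0.0, -1.0, -0.001]]
wrist_force: [-0.0, 0.2, -0.0]
gripper_width: 1.0
```

Run:
```python
from obj import *
s=sense();print(s['time_s'],s['tcp_pos'].round(4),s['joints'].round(0))
c=cap('side','s17.png')
a=cv2.imread('pics/s17.png'); cv2.imwrite('pics/s17c.png',cv2.resize(a[250:410,300:560],None,fx=3,fy=3))
```

```text
39.05 [ 0.4134 -0.3657  0.0902] [-25.  24. -21.   0. -46. 119.]
```

View pics/s17c.png

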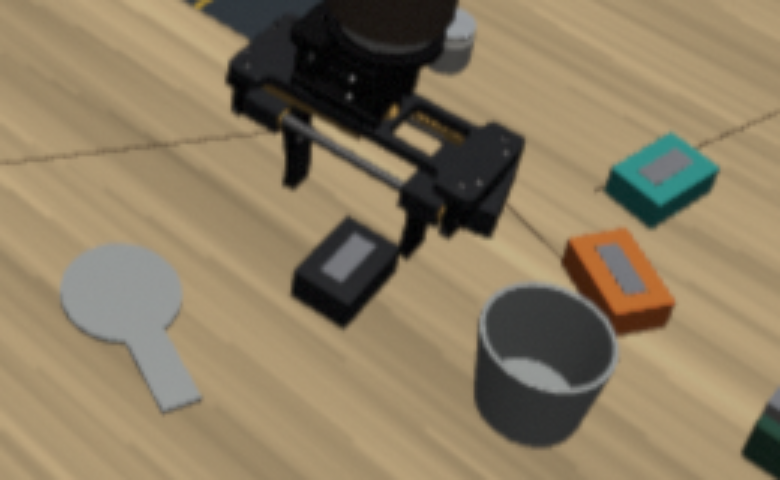

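Call:
carry_out --steps '[[[0,0,-3,0,0,0],[0,0,-5,0,0,0],[0,0,-6.1,0,0,0],[0,0,-6.1,0,0,0],[0,0,-6.1,0,0,0]]]'

```text
time_s: 39.72
tcp_pos: [0.4138, -0.3668, 0.0306]
ee_rot: [[0.077, 0.002, 0.997], [-0.997, -0.001, 0.077], [0.001, -1.0, 0.002]]
wrist_force: [0.4, -0.8, -0.4]
gripper_width: 1.001
```

Call:
carry_out --steps '[[[0,0,0,0,0,0],[0,0,0,0,0,0],[0,0,0,0,0,0],[0,0,0,0,0,0],[0,0,0,0,0,0],[0,0,0,0,0,0],[0,0,0,0,0,0],[0,0,0,0,0,0],[0,0,0,0,0,0]]]' --fingers 255

```text
time_s: 40.85
tcp_pos: [0.4131, -0.3667, 0.0296]
ee_rot: [[0.076, 0.001, 0.997], [-0.997, -0.0, 0.076], [0.0, -1.0, 0.0]]
wrist_force: [0.2, -3.6, -1.6]
gripper_width: 0.55
```

Call:
carry_out --steps '[[[0,0,0.5,0,0,0],[0,0,2,0,0,0],[0,0,5,0,0,0],[0,0,8,0,0,0],[0,0,12,0,0,0],[0,0,12,0,0,0]]]'

```text
time_s: 41.6
tcp_pos: [0.4148, -0.3671, 0.1529]
ee_rot: [[0.077, 0.008, 0.997], [-0.997, -0.004, 0.077], [0.004, -1.0, 0.007]]
wrist_force: [0.7, -0.4, -9.1]
gripper_width: 0.548
```

Run:
```python
from obj import *
s=sense();print(s['time_s'],s['tcp_pos'].round(4),s['joints'].round(0))
c=cap('side','s18.png')
a=cv2.imread('pics/s18.png'); cv2.imwrite('pics/s18c.png',cv2.resize(a[200:380,300:560],None,fx=3,fy=3))
```

```text
41.6 [ 0.4148 -0.3671  0.1529] [-25.  19. -17.   0. -53. 119.]
```

View pics/s18c.png

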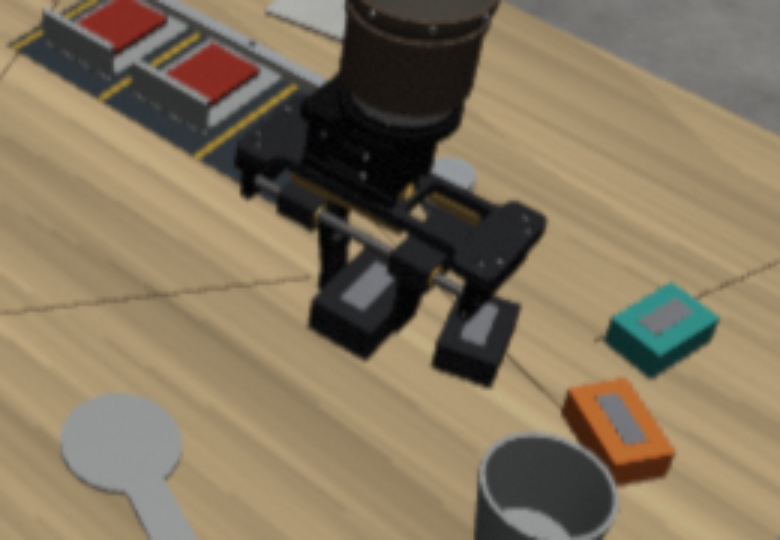

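Call:
carry_out --steps '[[[3,4,0,0,0,-0.04],[6,8,0,0,0,-0.04],[9,13,0,0,0,-0.04],[12,18,0,0,0,-0.04],[15,23,0,0,0,-0.04],[18,27,0,0,0,-0.04],[21,31,0,0,0,-0.04],[23.5,34,0,0,0,-0.04],[24.1,35,0,0,0,-0.04],[24.1,35,0,0,0,-0.04],[24.1,35,-3,0,0,-0.04],[24.1,35,-6,0,0,-0.04],[24.1,35,-8,0,0,-0.04],[24.1,35,-9.5,0,0,-0.04],[24.1,35,-9.5,0,0,-0.04],[24.1,35,-9.5,0,0,-0.04]]]'

```text
time_s: 43.65
tcp_pos: [0.6546, -0.0167, 0.0555]
ee_rot: [[0.036, 0.002, 0.999], [-0.999, -0.0, 0.036], [0.0, -1.0, 0.002]]
wrist_force: [0.2, -1.2, -7.2]
gripper_width: 0.549
```

Run:
```python
from obj import *
s=sense();print(s['time_s'],s['tcp_pos'].round(4),s['wrist_force'])
c=cap('side','s19.png')
a=cv2.imread('pics/s19.png'); cv2.imwrite('pics/s19c.png',cv2.resize(a[150:270,280:460],None,fx=4,fy=4))
```

```text
43.65 [ 0.6546 -0.0167  0.0555] [ 0.21812087 -1.17970353 -7.19012649]
```

View pics/s19c.png

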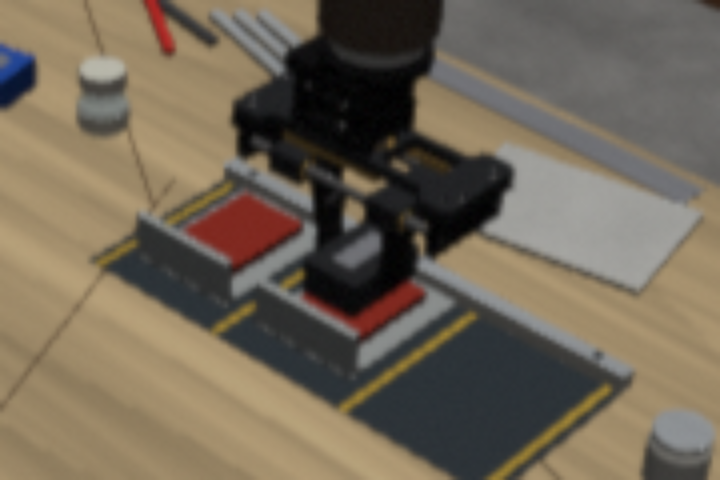

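Call:
carry_out --steps '[[[0,0,-0.5,0,0,0],[0,0,-0.9,0,0,0],[0,0,-1.05,0,0,0],[0,0,-1.1,0,0,0],[0,0,-1.1,0,0,0]]]'

```text
time_s: 44.32
tcp_pos: [0.654, -0.0164, 0.0437]
ee_rot: [[0.036, 0.0, 0.999], [-0.999, -0.0, 0.036], [0.0, -1.0, 0.0]]
wrist_force: [-0.7, 0.7, -6.9]
gripper_width: 0.544
```

Call:
carry_out --steps '[[[0,0,-0.05,0,0,0],[0,0,-0.1,0,0,0],[0,0,-0.1,0,0,0]]]'

```text
time_s: 44.7
tcp_pos: [0.654, -0.0164, 0.0437]
ee_rot: [[0.036, 0.0, 0.999], [-0.999, -0.0, 0.036], [0.0, -1.0, 0.0]]
wrist_force: [-4.0, 0.3, 2.1]
gripper_width: 0.546
```

Touching. Release and leave upward, then look.

Call:
carry_out --steps '[[[0,0,0,0,0,0],[0,0,0,0,0,0],[0,0,0,0,0,0],[0,0,0,0,0,0],[0,0,0.5,0,0,0],[0,0,3,0,0,0],[0,0,8,0,0,0],[-3,4,11,0,0,0],[-6,9,11,0,0,0],[-8,14,11,0,0,0],[-9,19,11,0,0,0],[-10,24,11,0,0,0],[-10.5,29,11,0,0,0],[-10.5,34,11,0,0,0],[-10.5,34,11,0,0,0]]]' --fingers 0

```text
time_s: 46.58
tcp_pos: [0.5487, 0.327, 0.1526]
ee_rot: [[0.04, 0.001, 0.999], [-0.999, 0.001, 0.04], [-0.001, -1.0, 0.001]]
wrist_force: [0.0, -0.6, 0.6]
gripper_width: 1.003
```

Run:
```python
from obj import *
from mar import margins
s=sense();print(s['time_s'],s['tcp_pos'].round(4),s['joints'].round(0))
c=cap('side','s20.png');c=cap('top','t20.png')
u,v=proj(c,[.654,-.017,.044])[0]; print(meas(c,c['image'],u,v,.044,'iron',14))
a=cv2.imread('pics/t20.png');b=cv2.imread('pics/s20.png'); cv2.imwrite('pics/t20c.png',np.vstack([cv2.resize(a[165:240,270:410],None,fx=5,fy=4),cv2.resize(b[180:250,300:440],None,fx=5,fy=4)]))
```

```text
46.575 [0.5487 0.327  0.1526] [ 45.  27.  -4.   0. -59.  47.]
(array([656. , -14.8]), array([87.7, 89.5]), 'long axis angle -1.52')
```

View pics/t20c.png

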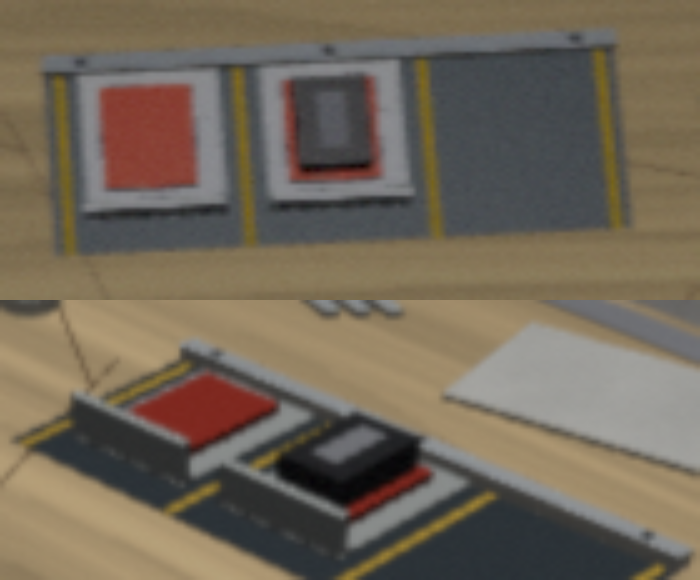

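```bash
cat > strip.py <<'E'
from obj import *
def strip(c,x,y,z,wu=7,wv=11):
    im=c['image']; u,v=proj(c,[x,y,z])[0]; k=4
    U=up(im,k); h=cv2.cvtColor(U,cv2.COLOR_RGB2HSV).astype(int)
    s=np.s_[int((v-wv)*k):int((v+wv)*k),int((u-wu)*k):int((u+wu)*k)]
    w=h[s]; M=((w[...,1]<60)&(w[...,2]>85)).astype(np.uint8); M=cv2.morphologyEx(M,cv2.MORPH_OPEN,np.ones((5,5)))
    q=max(cv2.findContours(M,cv2.RETR_EXTERNAL,cv2.CHAIN_APPROX_NONE)[0],key=cv2.contourArea).reshape(-1,2)+np.array([s[1].start,s[0].start])
    return rect(ray(c,(q+.5)/k-.5,z)[:,:2])
E
python3 - <<'E'
from strip import *
from mar import margins
c=cap('top'); print(strip(c,.654,-.016,.044))
margins(c,.654,-.017); margins(c,.65,.101)
E
```

```text
((653.5193481445312, -14.532998085021973), (42.83647537231445, 15.635446548461914), 2.3216891288757324)
card/plate lateral (mm)  [ 24.5  32.5 -45.5  46.7] card mid 28.5 plate mid 0.6
long: card [-43.1 -33.5] mid -38.3 plate front 55.4 flat centre -0.6
card/plate lateral (mm)  [-26.8  31.6 -46.1  47.3] card mid 2.4 plate mid 0.6
long: card [-41.3  41.9] mid 0.3 plate front 55.6 flat centre -0.4
```

Call:
carry_out --steps '[[[-0.3,4,0,0,0,-0.1],[-0.5,8.2,0,0,0,-0.235],[-0.5,8.2,0,0,0,-0.235],[-0.5,8.2,0,0,0,-0.235],[-0.5,8.2,-4,0,0,-0.235],[-0.5,8.2,-6,0,0,-0.235],[-0.5,8.2,-6,0,0,-0.235]]]'

```text
time_s: 47.6
tcp_pos: [0.5434, 0.4029, 0.0909]
ee_rot: [[-0.199, -0.003, 0.98], [-0.98, -0.003, -0.199], [0.004, -1.0, -0.002]]
wrist_force: [1.0, -0.9, -0.1]
gripper_width: 1.0
```

Run:
```python
from obj import *
s=sense();print(s['time_s'],s['tcp_pos'].round(4),s['joints'].round(0))
c=cap('side','s21.png')
a=cv2.imread('pics/s21.png'); cv2.imwrite('pics/s21c.png',cv2.resize(a[110:250,160:340],None,fx=4,fy=4))
```

```text
47.6 [0.5434 0.4029 0.0909] [ 50.  34.  -2.  -0. -55.  28.]
```

View pics/s21c.png

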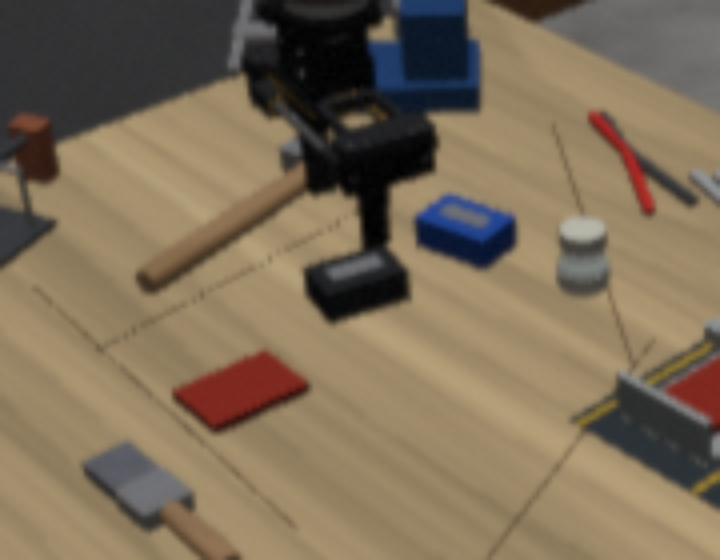

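Aligned over the left iron. Descend (command z 0.093 → 0.030), grip, lift.

Call:
carry_out --steps '[[[0,0,-3,0,0,0],[0,0,-5,0,0,0],[0,0,-6.3,0,0,0],[0,0,-6.3,0,0,0],[0,0,-6.3,0,0,0]]]'

```text
time_s: 48.28
tcp_pos: [0.5446, 0.4061, 0.0309]
ee_rot: [[-0.197, 0.002, 0.98], [-0.98, 0.002, -0.197], [-0.002, -1.0, 0.001]]
wrist_force: [0.7, -0.6, -0.4]
gripper_width: 0.999
```

Call:
carry_out --steps '[[[0,0,0,0,0,0],[0,0,0,0,0,0],[0,0,0,0,0,0],[0,0,0,0,0,0],[0,0,0,0,0,0],[0,0,0,0,0,0],[0,0,0,0,0,0],[0,0,0,0,0,0],[0,0,0,0,0,0]]]' --fingers 255

```text
time_s: 49.4
tcp_pos: [0.5435, 0.4044, 0.0295]
ee_rot: [[-0.198, -0.002, 0.98], [-0.98, -0.002, -0.198], [0.003, -1.0, -0.001]]
wrist_force: [-0.7, -5.8, 3.3]
gripper_width: 0.548
```

Call:
carry_out --steps '[[[0,0,0.5,0,0,0],[0,0,2,0,0,0],[0,0,5,0,0,0],[0,0,8,0,0,0],[0,0,12,0,0,0],[0,0,12,0,0,0]]]'

```text
time_s: 50.15
tcp_pos: [0.5459, 0.4082, 0.1542]
ee_rot: [[-0.197, 0.008, 0.98], [-0.98, 0.008, -0.197], [-0.01, -1.0, 0.006]]
wrist_force: [1.2, 0.9, -6.7]
gripper_width: 0.545
```

Run:
```python
from obj import *
s=sense();print(s['time_s'],s['tcp_pos'].round(4),s['ee_rot'][:,0].round(3))
c=cap('side','s22.png');c=cap('top','t22.png')
a=cv2.imread('pics/s22.png'); cv2.imwrite('pics/s22c.png',cv2.resize(a[110:270,160:440],None,fx=2.8,fy=2.8))
```

```text
50.15 [0.5459 0.4082 0.1542] [-0.197 -0.98  -0.01 ]
```

View pics/s22c.png

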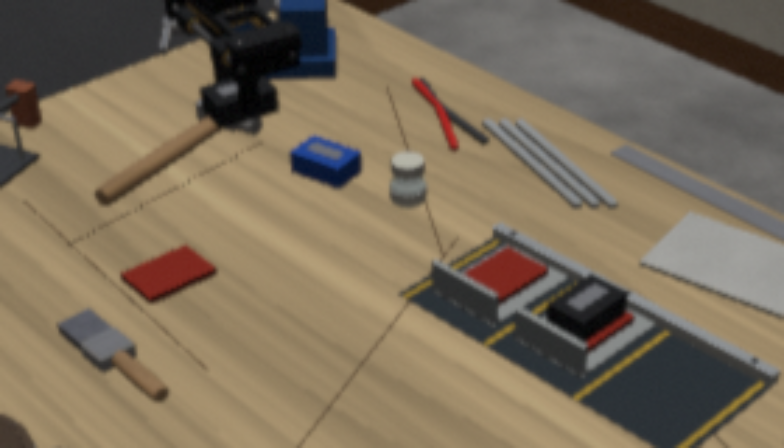

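Call:
carry_out --steps '[[[1.5,-3,0,0,0,0.08],[3,-7,0,0,0,0.16],[4.5,-12,0,0,0,0.236],[6,-17,0,0,0,0.236],[8,-22,0,0,0,0.236],[9.5,-26,0,0,0,0.236],[10.4,-29.4,0,0,0,0.236],[10.6,-30.4,0,0,0,0.236],[10.6,-30.4,0,0,0,0.236],[10.6,-30.4,-3,0,0,0.236],[10.6,-30.4,-6,0,0,0.236],[10.6,-30.4,-8,0,0,0.236],[10.6,-30.4,-9.5,0,0,0.236],[10.6,-30.4,-9.5,0,0,0.236],[10.6,-30.4,-9.5,0,0,0.236]]]'

```text
time_s: 52.12
tcp_pos: [0.6507, 0.1023, 0.0555]
ee_rot: [[0.038, 0.002, 0.999], [-0.999, 0.0, 0.038], [-0.0, -1.0, 0.002]]
wrist_force: [0.3, -1.1, -6.8]
gripper_width: 0.551
```

Call:
carry_out --steps '[[[0,0,-0.5,0,0,0],[0,0,-0.9,0,0,0],[0,0,-1.05,0,0,0],[0,0,-1.15,0,0,0],[0,0,-1.2,0,0,0],[0,0,-1.2,0,0,0]]]'

```text
time_s: 52.88
tcp_pos: [0.6497, 0.1015, 0.0435]
ee_rot: [[0.037, -0.0, 0.999], [-0.999, -0.0, 0.037], [0.0, -1.0, -0.0]]
wrist_force: [-3.9, -0.2, 0.7]
gripper_width: 0.546
```

Touching. Release and retreat to the side.

Call:
carry_out --steps '[[[0,0,0,0,0,0],[0,0,0,0,0,0],[0,0,0,0,0,0],[0,0,0,0,0,0],[0,0,0.5,0,0,0],[0,0,3,0,0,0],[0,0,8,0,0,0],[-5,4,12,0,0,0],[-9,9,14,0,0,0],[-13,14,16,0,0,0],[-17,19,16,0,0,0],[-20,24,16,0,0,0],[-20,28,16,0,0,0],[-20,28,16,0,0,0],[-20,28,16,0,0,0]]]' --fingers 0

```text
time_s: 54.75
tcp_pos: [0.4496, 0.3814, 0.2025]
ee_rot: [[0.038, -0.0, 0.999], [-0.999, -0.0, 0.038], [0.0, -1.0, -0.0]]
wrist_force: [0.5, -0.4, -1.2]
gripper_width: 1.001
```

Run:
```python
from strip import *
s=sense();print(s['time_s'],s['tcp_pos'].round(4))
c=cap('side','s23.png');c=cap('top','t23.png')
print(strip(c,.654,-.016,.044));print(strip(c,.65,.102,.044))
from zinc import zinc
print(zinc(c,.645,.101));print(zinc(c,.65,-.017))
a=cv2.imread('pics/t23.png');b=cv2.imread('pics/s23.png'); cv2.imwrite('pics/t23c.png',np.vstack([cv2.resize(a[165:240,270:410],None,fx=5,fy=4),cv2.resize(b[180:250,300:440],None,fx=5,fy=4)]))
```

```text
54.75 [0.4496 0.3814 0.2025]
((653.1551513671875, -14.750012397766113), (42.412376403808594, 15.75059986114502), 1.3515723943710327)
((650.15576171875, 103.0779800415039), (15.727119445800781, 42.74986267089844), 88.99960327148438)
front x 0.7051  L 0.1472 R 0.0531 mid 0.1002 yaws 2.04 2.63 1.75
front x 0.7094  L 0.0321 R -0.0653 mid -0.0166 yaws 1.86 4.50 3.83
```

View pics/t23c.png

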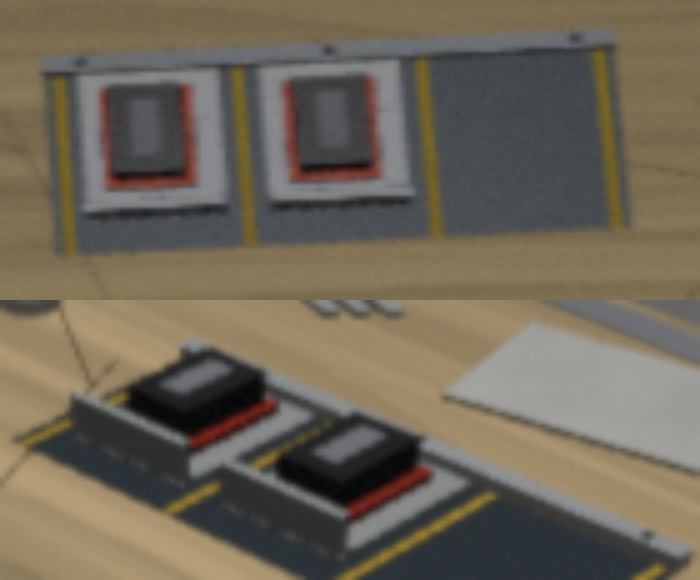

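View pics/t23.png

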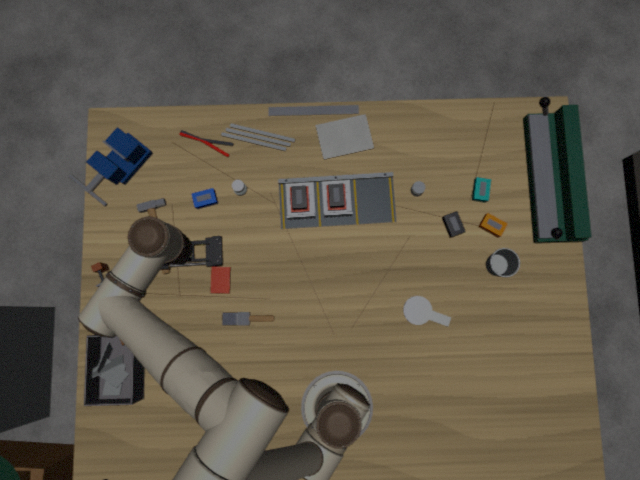

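Run:
```python
from h import *
print(ticket.finish_job())
```

```text
the job is handed in; nothing more can be done
None
```

The job is done and handed in at about 55 s. I found only two zinc plates on the bench. Each was slid flat by its lip into its own bay (left and middle), against the stop bar. I then laid one separator lengthways on each plate, and after that one iron the same way round on each separator.

What the last checks showed:
- **Stop bar:** Both plates met a hard stop. The left plate did not move when I pushed its lip with 16 N, and the middle one stopped at about 12 N.
- **Bays:** The top view shows both plates between the yellow lines with the lip on the robot's side. Their yaw agrees with the bar to within a few tenths of a degree at the front edge.
- **Side-edge yaws:** The plates' side-edge yaw readings disagreed, by up to about 2.5°. I put this down to the nearby yellow lines.
- **Centring:** The left separator sits about 2 mm left of its plate's middle, and the middle one about 1.5 to 2 mm. The irons are within about 1 mm of the middle of their separators.
- **Tipping:** While pressed against the bar, the tool tilted by up to about 0.7°. The plates may have tipped very slightly then, but I did not measure it. At the last look they lay flat.
- **Other objects:** By eye, the bystanders in view, the look-alikes, the spare separator and the spare iron look to be where they started. I made no measured comparison. The arm covered part of the hammer in the last picture.

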